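# Empty and sort a screw-top canister of reclaimed parts

## Task

Unscrew the cap of the canister, set it aside, and crank the canister over so that everything in it falls out on the plywood board; then lift the board by its handle so that the balls roll off into the steel trough, and put the flat steel plates in the loose grey tray. Leave the canister standing upright with its cap screwed back on fully home, the board lowered, every ball in the trough and every plate in the tray; do not disturb the bottle and the wrench.

Things in the scene. Friction and masses are not known exactly. Their poses are not given: they have to be found in the camera images.
- cap_center (a point): Black screw cap of the canister, 125 mm across, with a grey grip bar on its flat top. The point is the middle of the grip bar, half-way up; z points out of the cap's top, x runs along the bar: 64 mm long, 16 mm wide (y), 28 mm high, so the cap's flat top is 14 mm below the point, the skirt's underside 53 mm. 0.16 kg. Fully home the point is 19 mm above the canister's rim, over its centre.
- canister_rim (a point): Middle of the canister's open mouth, in the plane of its rim; z points out of the mouth along the canister's axis. The canister is a pale plastic cylinder, 100 mm across, 145 mm tall, inside 92 mm across and 140 mm deep, neck 110 mm across over the thread. It hangs in a stand and tips about a level shaft (point canister_pivot).
- canister (a joint): How far the canister is tipped, rad: 0 upright (rests there by its weight), 2.55 fully over, mouth down over the board. Past about 1.6 it falls on over by itself, before that back upright. Parts slide out above about 2.2; now and then plates stick or lean on the rim until it is swung back or tipped again. It takes up to about 1.3 N m, 13 N at the crank bar.
- canister_pivot (a point): Point on the canister's level shaft in the stand's middle plane, 152 mm above the bench (fixed). Its axes are the stand's: x along the shaft, away from the robot, z up. Tipping turns the crank by the right hand about +x: from the +y side up over the top and down on the -y side, 146 degrees in all. The board lies on the -y side, the upright canister on the +y side (its axis 85 mm from the shaft).
- crank_grip (a point): Middle of the canister's black round crank bar, 12 mm thick, 72 mm long, parallel to the shaft and 100 mm from its centre line, at the robot's side (124 mm from the stand's middle plane). It moves in an arc with the canister: upright, on the +y side and 34 mm above the shaft; fully over, on the -y side and 24 mm above it. It can be pinched from above all the way, turning between the fingers.
- board (a joint): How far the plywood board is tilted, rad: 0 lowered (it falls back there by its weight), 0.42 raised to the stop. Lowered it slopes 5 degrees down towards its handle, and always 7 degrees to the stand's -y side, so balls lie against its fences; above about 0.2 balls roll off into the trough, while flat plates stay, even at the stop. Lifting the handle takes about 4 to 8 N.
- board_middle (a point): Middle of the board's upper face, moving with it. 180 mm from handle edge to hinge edge (along the stand's x), 280 mm along y, 8 mm thick, with fences 16 mm high, 6 mm thick on the handle side and the -y end, and a third at 45 degrees across the corner between them (cutting off 70 mm of each). Open at the hinge edge and at the canister's end.
- board_hinge (a point): Middle of the board's hinge line (fixed): on the edge away from the robot, above the trough, along the stand's y axis, 85 mm above the bench.
- board_grip (a point): Middle of the board's handle, a round steel bar 12 mm thick and 110 mm long, parallel to the board's edge (so it too slopes 7 degrees down to the -y side), 220 mm from the hinge line, its middle 40 mm outside the fence, at the robot's side. It moves in an arc about the hinge with the board. The bar turns between fingers that pinch it from above.
- trough_floor (a point): Middle of the floor of the steel trough in which the balls must end (fixed, beyond the board's hinge edge): inside 127 mm along the stand's x and 292 mm along its y; floor 4 mm above the bench; walls 48 mm high on the board's side, 120 mm on the far side, 90 mm at the ends.
- ball1_center (a point): Centre of a black rubber ball, diameter 42 mm, 0.05 kg. At the start in the canister, or absent.
- ball2_center (a point): Like ball1.
- ball3_center (a point): Like ball1.
- plate1_center (a point): Centre of a flat bright steel plate 64 mm (its x) by 44 mm (y) by 8 mm (z), 0.17 kg. At the start in the canister, or absent.
- plate2_center (a point): Like plate1.
- tray_in (a point): Middle of the inner floor of the loose open grey tray for the plates, 180 mm (x) by 150 mm (y) outside, 50 mm high, walls and floor 4 mm, 0.6 kg; the floor's upper face is 4 mm above the bench.
- bottle_mark (a point): Bystander: white bottle with a red cap, 68 mm across, 140 mm tall; this point is half-way up. Leave it alone.
- wrench_mark (a point): Bystander: steel wrench, 190 mm long, lying flat on the bench; this point is near its middle. Leave it alone.
- cap_skirt (a point): Middle of the cap's open underside (it stands on the bench like that). Right-hand thread, 20 mm rise a turn, 3 mm play: anticlockwise from above it rises, free after about 1.1 turns (7 rad), 22 mm up, then lifts straight off. Set level on the neck (it stands 20 to 30 mm above home) and turned clockwise it catches within half a turn and goes down. Turns easily (under 0.5 N m) until home.
Mind the look-alikes: they are no part of the job. There is more than one size of the part that bears cap_center; the job needs the smaller. Of the things that look like the part that bears tray_in, take the one that is farthest from the robot's base at the start.

How it is judged:
By the outcome, as a careful person would: the job done as asked, in the order asked, and still so for the second after the job is handed in, with the robot touching nothing.
Of ball1, ball2, ball3 only 1 to 3 are there at a start; the rules pass over those that are not, and their reading is None.
Of plate1, plate2 only 1 to 2 are there at a start; the rules pass over those that are not, and their reading is None.
At some moment in a run one of tray may be knocked a few centimetres aside while the robot is not near it.
Once in a run the grip may slacken for a moment while it holds something.
It also fails if it takes over 210 s, if anything falls off the work surface, if the arm or the gripper's body presses on something with over 40 N, if the wrist force passes 120 N, or if a joint passes its speed limit or range.

## Robot

A 7-joint arm with a two-finger parallel gripper is mounted at the origin on the work surface. World frame = base frame: x ahead of the robot, y to its left, z up, the work surface at z = 0. Lengths are in m, angles in rad, forces in N, time in s.
With the tool pointing down it reaches from about 0.35 to 0.9 m from the base axis. Payload 8.1 kg.
Tool frame: the origin (TCP) lies where the fingers leave the gripper's body, on its centre line; the fingertips stand 66 mm ahead of it and the grasp point (between the pads) lies 47 mm ahead of it (arm.tip_reach is the distance from the TCP to the fingertips, in m); z points along the fingers, y is the direction in which the jaws open and shut (so a half turn about z gives the same grasp; the last joint's range is limited). The gripper opens to 92 mm and grips with 3 to 60 N. Pads are 19 mm wide; open, the fingers measure 130 mm over their backs; the gripper's body (75 mm by 190 mm) begins 47 mm behind the grasp point.
Start: joints at [-1.302, 0.434, 0.025, 1.573, -0.012, 1.134, -0.075], TCP at [0.227, 0.582, 0.292] pointing down, gripper open.
Joint ranges: [-2.62, 2.62], [-0.44, 2.09], [-1.27, 1.32], [0.08, 2.57], [-1.32, 4.46], [0.12, 2], [-2.74, 2.74]. Speed limits (rad/s): [2.22, 2.22, 3.01, 3.01, 3.14, 3.14, 3.14].

## Interface

Orientations are given as a rotation vector (axis times angle).
In Python, from cell import arm gives the robot as it stands.
- The arm moves only by the tool carry_out, never from a script. Its argument "plan" is a list of rows, each a list of 5 numbers: the shift along the world's x, y, z in cm, then the turn about the world's z in rad, then the finger opening in cm, from 0 to 9.18. In form: [[tx, ty, tz, spin, fingers], ...]. A call has 1 to 20 rows; each row is the pose to reach, as a shift and turn from the pose measured when the call began; what a row does not reach only later rows make up. A row lasts 1/10 s, in which the tool goes at most 50 mm and 8.59 degrees, less where a joint would pass 70% of its speed; a pose out of reach is approached as far as the arm can. A call with a gripper value outside its range is refused whole. The fingers move at their own pace and stop on an object; "squeeze" is the grip in N (left out, the last holds). Time passes only in rows, so rows that repeat a pose let the fingers close. It gives the time, the measured TCP pose, the force and the opening at its end, in the units of the state.
- arm.observe(): the state, without advancing time (a new reading comes with each control period).
- arm.get_image(name): name is "scene" or "top" or "wrist"; returns (picture, depth): 400x640x3 uint8, red, green, blue; 400x640 float32, m along the optical axis (not along the pixel's ray), 0 where there is no reading.
- arm.get_calibration(name): a dict with "intrinsics" (3x3 intrinsics, pixels), "D" ([k1, k2, p1, p2, k3] as OpenCV has them; the pictures are not rectified), "rvec" (rotation vector, rad) and "tvec" (3), from world to camera coordinates, as OpenCV has them; the wrist camera has in their place "tool_from_camera" (4x4, takes a point from camera to tool coordinates, whose origin is the TCP and whose axes are the flange's). Camera axes: x right, y down, z forward; pixel columns grow to the right and rows downward; lengths in m; the calibration is good to about 2 mm. A picture is of the moment at which its call begins: read the wrist's pose just before it. get_calibration takes no time and is no camera call.
- arm.sign_off(): hands the job in, once; it reports no verdict.
The state is a dict: "clock": time; "joints": joint angles; "dq": joint speeds; "joint_efforts": joint torques, N m; "position": TCP position; "ee_rot": TCP orientation; "force": force on the tool from outside, world axes, zero at the start; "ft_torque": the same for the moment, N m; "width": opening from 0.0 (shut) to 1.0 (fully open).
Only numpy, scipy, OpenCV 4.12 (cv2) and the standard library are available. Lean on these libraries where they do the work, as an engineer would, in place of code of your own. Each camera call takes 0.05 s, during which the arm holds its last target. There are 200 camera calls.

## Working session

There is one attempt and no reset: what is moved stays moved. The work goes in short steps, Python scripts to look and compute and a tool call to move; the robot and the scene stay as the last step left them, time stands still between calls to the robot, and variables do not carry over. Pictures are saved under pics/ and viewed, about 12 in all and at most 16, crops included, and the job is handed in when it is done.

Besides the shell and the picture viewer there is one more tool, called as a command line: name --pt "numbers of a row" for each row, then --argument value for the rest. carry_out: Moves the arm, as the interface text tells. Its arguments: {"type":"object","properties":{"plan":{"type":"array"},"squeeze":{"type":"number"}},"required":["plan"]}

```bash
ls; mkdir -p pics; cat > h.py <<'E'
import numpy as np,cv2
from cell import arm
def cal(n):
    c=arm.get_calibration(n);K=np.array(c["intrinsics"],float);D=np.array(c["D"],float)
    if "rvec" in c:
        R=cv2.Rodrigues(np.array(c["rvec"],float))[0];t=np.array(c["tvec"],float).ravel()
        return K,D,R.T,-R.T@t
    s=arm.observe();Rt=cv2.Rodrigues(np.array(s["ee_rot"],float))[0];T=np.array(c["tool_from_camera"],float)
    return K,D,Rt@T[:3,:3],Rt@T[:3,3]+np.array(s["position"])
def snap(n,name):
    c=cal(n);im,d=arm.get_image(n);cv2.imwrite(f"pics/{name}.png",im[:,:,::-1])
    np.savez(f"pics/{name}.npz",im=im,d=d,K=c[0],D=c[1],R=c[2],o=c[3]);return im,d
def cloud(name):
    z=np.load(f"pics/{name}.npz");d=z["d"];h,w=d.shape
    u,v=np.meshgrid(np.arange(w),np.arange(h))
    n=cv2.undistortPoints(np.stack([u,v],-1).reshape(-1,1,2).astype(np.float64),z["K"],z["D"]).reshape(h,w,2)
    P=np.dstack([n,np.ones((h,w))])*d[...,None]
    W=P@z["R"].T+z["o"];W[d==0]=np.nan;return W
def proj(name,pts):
    z=np.load(f"pics/{name}.npz");R=z["R"].T;t=-R@z["o"]
    return cv2.projectPoints(np.array(pts,float).reshape(-1,3),cv2.Rodrigues(R)[0],t,z["K"],z["D"])[0].reshape(-1,2)
E
python3 - <<'E'
from h import *
s=arm.observe();print(s)
snap("top","t0");snap("scene","s0")
a=cv2.imread("pics/t0.png");print(arm.tip_reach)
for n in("t0","s0"):
    W=cloud(n);print(n,np.round([W[v,u] for v in range(20,400,60) for u in range(20,640,100)],3).tolist()[:6])
    z=np.load(f"pics/{n}.npz");print(z["o"],z["R"][:,2])
E
```

```text
pics
{'clock': 0.0, 'joints': array([-1.30155478,  0.43521579,  0.02495425,  1.57410699, -0.01156139,
        1.13403712, -0.07506991]), 'dq': array([ 7.96353156e-06, -2.62405409e-04, -7.99119152e-04,  1.03479418e-03,
       -1.56913880e-03,  5.26593160e-04, -3.32689882e-04]), 'joint_efforts': array([-1.03957907e-03, -6.67836356e+01,  9.84502137e-01, -3.14461327e+01,
       -6.05132477e-02,  4.26825334e-02,  1.68616211e-04]), 'position': array([0.22697373, 0.5818721 , 0.29144535]), 'ee_rot': array([-5.80714329e-01, -3.08732329e+00,  2.54151106e-03]), 'force': array([-0.0410807 , -0.53887028, -0.1210471 ]), 'ft_torque': array([ 0.02909941, -0.01729416, -0.00771369]), 'width': 0.9983894330801254}
0.0655
t0 [[1.578, 1.75, -0.751], [1.563, 1.155, -0.752], [1.554, 0.584, -0.75], [1.547, 0.026, -0.741], [1.563, -0.533, -0.761], [1.564, -1.094, -0.743]]
[ 0.39295562 -0.00192746  1.33272311] [ 0.08072924  0.00237354 -0.99673324]
s0 [[-0.936, 0.202, 0.414], [-1.002, 0.723, 0.307], [0.116, 0.1, 0.537], [0.193, 0.558, 0.452], [0.264, 1.615, 0.242], [0.768, 1.601, 0.286]]
[ 0.97127365 -0.96225971  0.82986409] [-0.38317997  0.75298592 -0.5349629 ]
```

View pics/t0.png

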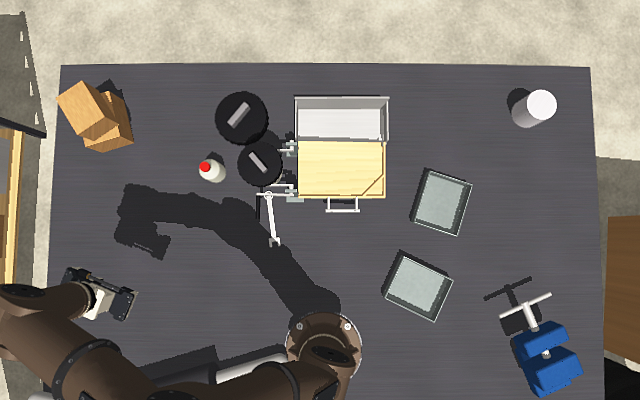

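View pics/s0.png

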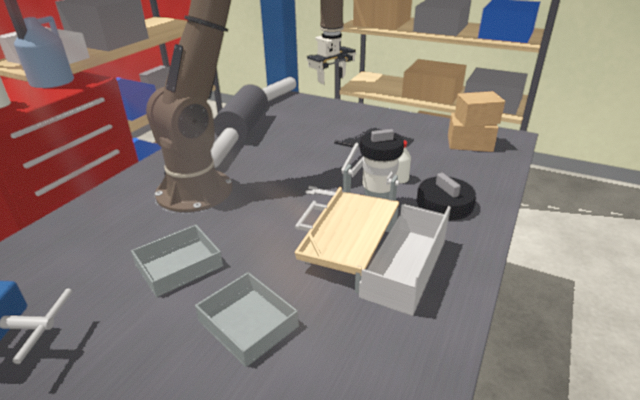

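Top: the canister with its cap is at px (259,162) and the bigger cap on the bench at (241,117). The board is at (342,168) with its handle at (343,210), the trough at (342,118), the far tray at (441,202), the bottle at (210,170) and the wrench at (270,220). Next I measure from depth.

```bash
python3 - <<'E'
from h import *
W=cloud("t0");im=np.load("pics/t0.npz")["im"]
x,y,z=W[...,0],W[...,1],W[...,2]
def reg(n,u0,u1,v0,v1,zl,zh,rect=True):
    m=np.zeros(z.shape,bool);m[v0:v1,u0:u1]=1;m&=(z>zl)&(z<zh);P=W[m]
    r=cv2.minAreaRect((P[:,:2]*1000).astype(np.float32))
    print(n,len(P),"mean",P.mean(0).round(4),"rect c",np.round(r[0],1),"sz",np.round(r[1],1),"ang",round(r[2],1),"z",np.percentile(P[:,2],[5,50,95]).round(4));return P
def hist(n,u0,u1,v0,v1):
    q=z[v0:v1,u0:u1];h,e=np.histogram(q[np.isfinite(q)],np.arange(-.02,.35,.01));print(n,[(round(e[i],2),int(h[i])) for i in range(len(h)) if h[i]])
hist("cap",235,285,140,188);hist("crank",250,305,178,210);hist("handle",322,365,196,216);hist("tray",405,475,165,240);hist("trough",290,392,92,142)
reg("capbar",235,285,140,188,.222,.26)
reg("captop",235,285,140,188,.19,.26)
reg("bigcap",210,272,90,145,.02,.2)
reg("tray",405,478,160,242,.03,.07)
reg("trayfloor",420,465,175,230,-.01,.02)
reg("tray2",380,455,245,325,.03,.07)
reg("bottle",195,230,155,186,.05,.3)
reg("trough",288,395,90,142,.085,.14)
reg("handle",322,365,200,216,.03,.12)
B=reg("board",300,360,146,190,.04,.12)
A=np.c_[B[:,:2],np.ones(len(B))];print("plane",np.linalg.lstsq(A,B[:,2],rcond=None)[0])
for v in range(176,206,3):print(v,[(u,*np.round(W[v,u],3)) for u in range(256,304,3) if z[v,u]>.02])
E
```

```text
cap [(np.float64(-0.01), 221), (np.float64(0.0), 380), (np.float64(0.01), 13), (np.float64(0.02), 16), (np.float64(0.03), 13), (np.float64(0.04), 23), (np.float64(0.05), 23), (np.float64(0.06), 3), (np.float64(0.08), 11), (np.float64(0.09), 7), (np.float64(0.1), 9), (np.float64(0.11), 7), (np.float64(0.12), 2), (np.float64(0.14), 7), (np.float64(0.15), 3), (np.float64(0.16), 43), (np.float64(0.19), 7), (np.float64(0.2), 29), (np.float64(0.21), 29), (np.float64(0.22), 506), (np.float64(0.23), 901), (np.float64(0.24), 5), (np.float64(0.25), 102), (np.float64(0.26), 30)]
crank [(np.float64(-0.01), 331), (np.float64(0.0), 736), (np.float64(0.01), 29), (np.float64(0.02), 5), (np.float64(0.03), 3), (np.float64(0.04), 2), (np.float64(0.05), 2), (np.float64(0.06), 3), (np.float64(0.08), 85), (np.float64(0.09), 56), (np.float64(0.1), 21), (np.float64(0.11), 6), (np.float64(0.12), 5), (np.float64(0.13), 3), (np.float64(0.14), 2), (np.float64(0.15), 27), (np.float64(0.16), 109), (np.float64(0.17), 39), (np.float64(0.18), 34), (np.float64(0.19), 63), (np.float64(0.2), 16), (np.float64(0.21), 15)
[... 6482 characters left out ...]
(0.505), np.float64(0.091), np.float64(0.096)), (298, np.float64(0.505), np.float64(0.082), np.float64(0.092)), (301, np.float64(0.506), np.float64(0.073), np.float64(0.086))]
197 [(256, np.float64(0.487), np.float64(0.197), np.float64(0.193)), (259, np.float64(0.487), np.float64(0.189), np.float64(0.19)), (298, np.float64(0.494), np.float64(0.081), np.float64(0.103)), (301, np.float64(0.495), np.float64(0.071), np.float64(0.102))]
200 [(256, np.float64(0.478), np.float64(0.197), np.float64(0.192)), (259, np.float64(0.478), np.float64(0.189), np.float64(0.19))]
203 [(256, np.float64(0.469), np.float64(0.197), np.float64(0.192)), (259, np.float64(0.469), np.float64(0.187), np.float64(0.196))]
```

```bash
python3 - <<'E'
from h import *
a=cv2.imread("pics/t0.png")[85:245,190:390];b=cv2.imread("pics/s0.png")[115:275,280:480]
cv2.imwrite("pics/z0.png",np.vstack([cv2.resize(a,(600,300)) if 0 else cv2.resize(a,None,fx=2.9,fy=1.85*1.0 if 0 else 2.9,interpolation=3)])[:600])
cv2.imwrite("pics/z0.png",np.hstack([cv2.resize(a,(400,320),interpolation=3),cv2.resize(b,(400,320),interpolation=3)]))
E
```

```text
(no output)
```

View pics/z0.png

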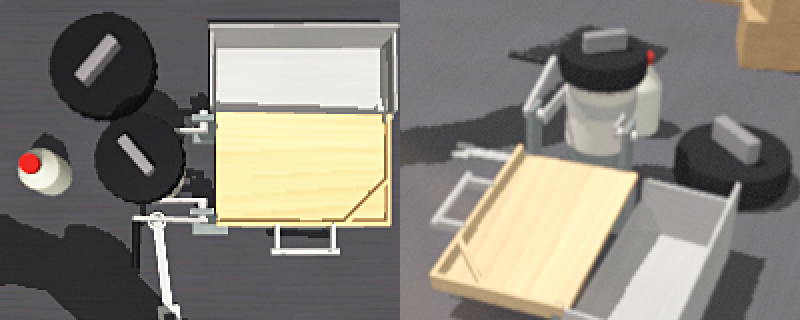

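```bash
python3 - <<'E'
from h import *
W=cloud("t0");z=W[...,2]
m=np.zeros(z.shape,bool);m[140:188,235:285]=1;m&=z>.245
P=W[m];r=cv2.minAreaRect((P[:,:2]*1000).astype(np.float32));print(r,P.mean(0),len(P))
q=P[:,:2]-P[:,:2].mean(0);w,v=np.linalg.eigh(q.T@q);print(np.degrees(np.arctan2(v[1,1],v[0,1])),np.percentile(P[:,2],[10,50,90]))
E
```

```text
((579.5985717773438, 183.9744110107422), (62.558982849121094, 15.780767440795898), 41.48598861694336) [0.57888758 0.18325277 0.25815719] 134
-139.10045001866533 [0.25557989 0.25830708 0.26114971]
```

carry_out --pt "0 0 2 0 9.1" --pt "0 0 5 0 9.1" --pt "3 -3 8 0.1 9.1" --pt "6 -7 10 0.2 9.1" --pt "9 -10 10 0.3 9.1" --pt "12 -14 10 0.4 9.1" --pt "15 -17 10 0.3 9.1" --pt "18 -20 10 0.1 9.1" --pt "21 -24 10 -0.1 9.1" --pt "24 -27 10 -0.3 9.1" --pt "27 -31 10 -0.5 9.1" --pt "29 -34 10 -0.7 9.1" --pt "31 -37 10 -0.85 9.1" --pt "32.1 -39.9 10 -1 9.1" --pt "32.1 -39.9 10 -1.15 9.1" --pt "32.1 -39.9 10 -1.3 9.1" --pt "32.1 -39.9 10 -1.45 9.1" --pt "32.1 -39.9 10 -1.6 9.1" --pt "32.1 -39.9 10 -1.7 9.1" --pt "32.1 -39.9 10 -1.7 9.1"

```text
clock: 2.1
position: [0.5478, 0.1829, 0.3912]
ee_rot: [-2.666, -1.659, 0.003]
force: [0.6, -0.6, -0.3]
width: 0.992
```

```bash
cat >> h.py <<'E'
def st():
    s=arm.observe();R=cv2.Rodrigues(np.array(s["ee_rot"],float))[0];p=s["position"]
    print("t",round(s["clock"],2),"p",np.round(p,4),"jaw",round(np.degrees(np.arctan2(R[1,1],R[0,1])),2),"w",round(s["width"]*9.18,2),"q",np.round(s["joints"],2),"F",np.round(s["force"],1))
    return p
def rect(name,mask,lab=""):
    W=cloud(name);P=W[mask(W)];c=(P[:,:2]*1000).astype(np.float32);r=cv2.minAreaRect(c)
    print(lab,len(P),"mean",P.mean(0).round(4),"rect",np.round(r[0],1),np.round(r[1],1),round(r[2],1),"z",np.percentile(P[:,2],[10,50,90]).round(4));return P
E
python3 - <<'E'
from h import *
st();snap("wrist","w1")
print(arm.get_calibration("wrist")["tool_from_camera"])
rect("w1",lambda W:W[...,2]>.25,"bar")
rect("w1",lambda W:(W[...,2]>.215)&(W[...,2]<.25),"cap")
E
```

```text
t 2.1 p [0.5478 0.1829 0.3912] jaw -26.2 w 9.11 q [-0.81  0.31  0.54  1.57 -0.16  1.31 -0.71] F [ 0.6 -0.6 -0.3]
[[-6.36873599e-04 -9.69180938e-01 -2.46349149e-01  6.77411105e-02]
 [ 9.99999658e-01 -7.47335494e-04  3.54902521e-04  4.82779027e-04]
 [-5.28070221e-04 -2.46348838e-01  9.69181083e-01 -9.18039904e-02]
 [ 0.00000000e+00  0.00000000e+00  0.00000000e+00  1.00000000e+00]]
bar 94082 mean [0.561  0.2054 0.4149] rect [553.9 201.2] [ 70.4 172.4] 55.3 z [0.3987 0.4163 0.437 ]
cap 16892 mean [0.583  0.1898 0.2295] rect [582.2 186.5] [125.4 127.9] 65.1 z [0.2285 0.2294 0.2303]
```

View pics/w1.png

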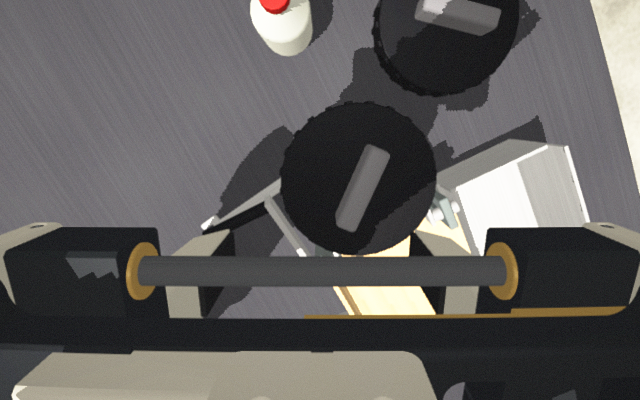

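```bash
python3 - <<'E'
from h import *
P=rect("w1",lambda W:(W[...,2]>.245)&(W[...,2]<.275),"bar")
P=rect("w1",lambda W:(W[...,2]>.25)&(W[...,2]<.275)&(np.hypot(W[...,0]-.579,W[...,1]-.184)<.04),"bar")
W=cloud("w1");z=W[...,2]
P=rect("w1",lambda W:(z>.05)&(z<.2)&(W[...,1]>.3)&(W[...,0]<.65),"bottle")
E
```

```text
bar 2078 mean [0.5821 0.1873 0.2564] rect [581.7 185.6] [63.9 16.2] 41.2 z [0.2547 0.257  0.2581]
bar 1997 mean [0.5822 0.187  0.2568] rect [581.7 185.6] [63.9 16.2] 41.2 z [0.2554 0.2571 0.2581]
bottle 2468 mean [0.5841 0.3543 0.1001] rect [583.  359.2] [44.7 67. ] 66.0 z [0.0755 0.0985 0.1341]
```

carry_out --pt "1.5 0.1 0 -0.13 9.1" --pt "3.3 0.2 0 -0.26 9.1" --pt "3.3 0.2 -2 -0.395 9.1" --pt "3.3 0.2 -6 -0.395 9.1" --pt "3.3 0.2 -8 -0.395 6" --pt "3.3 0.2 -9.1 -0.395 4" --pt "3.3 0.2 -9.1 -0.395 2.5" --pt "3.3 0.2 -9.1 -0.395 0.5" --pt "3.3 0.2 -9.1 -0.395 0.5" --pt "3.3 0.2 -9.1 -0.395 0.5" --pt "3.3 0.2 -9.1 -0.395 0.5" --pt "3.3 0.2 -9.1 -0.395 0.5" --squeeze 30

```text
clock: 3.35
position: [0.5809, 0.1851, 0.3005]
ee_rot: [-2.944, -1.091, 0.001]
force: [-0.2, 0.0, -0.5]
width: 0.347
```

```bash
python3 -c "
from h import *
st()"
```

```text
t 3.35 p [0.5809 0.1851 0.3005] jaw -49.35 w 3.18 q [-0.8   0.44  0.6   1.64 -0.27  1.15 -1.  ] F [-0.2  0.  -0.5]
```

carry_out --pt "0 0 0 0 0.5" --pt "0 0 0 0 0.5" --pt "0 0 0 0 0.5" --pt "0 0 0.03 0.14 0.5" --pt "0 0 0.08 0.28 0.5" --pt "0 0 0.13 0.42 0.5" --pt "0 0 0.18 0.56 0.5" --pt "0 0 0.22 0.7 0.5" --pt "0 0 0.27 0.84 0.5" --pt "0 0 0.31 0.98 0.5" --pt "0 0 0.36 1.12 0.5" --pt "0 0 0.4 1.26 0.5" --pt "0 0 0.45 1.4 0.5" --pt "0 0 0.49 1.54 0.5" --pt "0 0 0.54 1.68 0.5" --pt "0 0 0.58 1.82 0.5" --pt "0 0 0.63 1.96 0.5" --pt "0 0 0.67 2.1 0.5" --pt "0 0 0.7 2.2 0.5" --pt "0 0 0.7 2.2 0.5"

```text
clock: 5.35
position: [0.5807, 0.1847, 0.3071]
ee_rot: [-0.362, -3.12, 0.004]
force: [-0.1, 0.5, -1.2]
width: 0.173
```

```bash
python3 -c "
from h import *
st()"
```

```text
t 5.35 p [0.5807 0.1847 0.3071] jaw 76.77 w 1.58 q [-0.46  0.4   0.09  1.6  -0.04  1.15  0.98] F [-0.1  0.5 -1.2]
```

carry_out --pt "0 0 0.04 0.14 0.5" --pt "0 0 0.08 0.28 0.5" --pt "0 0 0.13 0.42 0.5" --pt "0 0 0.18 0.56 0.5" --pt "0 0 0.22 0.7 0.5" --pt "0 0 0.27 0.84 0.5" --pt "0 0 0.31 0.98 0.5" --pt "0 0 0.36 1.12 0.5" --pt "0 0 0.4 1.26 0.5" --pt "0 0 0.45 1.4 0.5" --pt "0 0 0.45 1.4 0.5" --pt "0 0 0.45 1.4 0.5"

```text
clock: 6.55
position: [0.5807, 0.1846, 0.3114]
ee_rot: [-1.725, 2.625, -0.003]
force: [-0.0, 0.2, -1.5]
width: 0.175
```

```bash
python3 -c "
from h import *
st()"
```

```text
t 6.55 p [0.5807 0.1846 0.3114] jaw 156.63 w 1.61 q [-0.25  0.41 -0.2   1.57  0.09  1.17  2.26] F [-0.   0.2 -1.5]
```

carry_out --pt "0 0 0 0 3.5" --pt "0 0 0 0 3.5" --pt "0 0 0 0 3.5" --pt "0 0 2 0 3.5" --pt "0 0 4 0 3.5" --pt "0 0 4 -0.15 3.5" --pt "0 0 4 -0.3 3.5" --pt "0 0 4 -0.45 3.5" --pt "0 0 4 -0.6 3.5" --pt "0 0 4 -0.75 3.5" --pt "0 0 4 -0.9 3.5" --pt "0 0 4 -1.05 3.5" --pt "0 0 4 -1.2 3.5" --pt "0 0 4 -1.35 3.5" --pt "0 0 4 -1.5 3.5" --pt "0 0 4 -1.6 3.5"

```text
clock: 8.15
position: [0.5807, 0.1848, 0.3516]
ee_rot: [-0.691, -3.064, 0.002]
force: [-0.5, 0.1, -0.9]
width: 0.381
```

```bash
python3 - <<'E'
from h import *
p=st();snap("wrist","w2")
P=rect("w2",lambda W:(W[...,2]>.258)&(W[...,2]<.285)&(np.hypot(W[...,0]-.581,W[...,1]-.185)<.045),"bar")
E
```

```text
t 8.15 p [0.5807 0.1848 0.3516] jaw 64.57 w 3.5 q [-0.48  0.37  0.12  1.53 -0.04  1.25  0.77] F [-0.5  0.1 -0.9]
bar 2484 mean [0.5801 0.1879 0.2667] rect [581. 187.] [63.2 18.9] 67.3 z [0.2626 0.2675 0.2685]
```

carry_out --pt "0 0 0 -0.15 3.5" --pt "0 0 0 -0.3 3.5" --pt "0 0 0 -0.45 3.5" --pt "0 0 0 -0.6 3.5" --pt "0 0 0 -0.75 3.5" --pt "0 0 0 -0.9 3.5" --pt "0 0 0 -1.05 3.5" --pt "0 0 0 -1.2 3.5" --pt "0 0 0 -1.35 3.5" --pt "0 0 0 -1.5 3.5" --pt "0 0 0 -1.535 3.5" --pt "0 0 -1 -1.535 3.5" --pt "0 0 -3 -1.535 3.5" --pt "0 0 -4 -1.535 3.5" --pt "0 0 -4 -1.535 0.5" --pt "0 0 -4 -1.535 0.5" --pt "0 0 -4 -1.535 0.5" --pt "0 0 -4 -1.535 0.5" --pt "0 0 -4 -1.535 0.5"

```text
clock: 10.1
position: [0.581, 0.1849, 0.3122]
ee_rot: [-2.628, -1.719, -0.002]
force: [-0.4, -1.1, 1.8]
width: 0.17
```

carry_out --pt "0 0 0.04 0.14 0.5" --pt "0 0 0.08 0.28 0.5" --pt "0 0 0.13 0.42 0.5" --pt "0 0 0.18 0.56 0.5" --pt "0 0 0.22 0.7 0.5" --pt "0 0 0.27 0.84 0.5" --pt "0 0 0.31 0.98 0.5" --pt "0 0 0.36 1.12 0.5" --pt "0 0 0.4 1.26 0.5" --pt "0 0 0.45 1.4 0.5" --pt "0 0 0.49 1.54 0.5" --pt "0 0 0.54 1.68 0.5" --pt "0 0 0.58 1.82 0.5" --pt "0 0 0.63 1.96 0.5" --pt "0 0 0.67 2.1 0.5" --pt "0 0 0.72 2.24 0.5" --pt "0 0 0.76 2.38 0.5" --pt "0 0 0.81 2.52 0.5" --pt "0 0 0.85 2.66 0.5" --pt "0 0 0.85 2.66 0.5"

```text
clock: 12.1
position: [0.581, 0.1847, 0.3208]
ee_rot: [1.046, -2.961, 0.002]
force: [-0.1, -0.1, -0.5]
width: 0.174
```

```bash
python3 -c "
from h import *
st()"
```

```text
t 12.1 p [0.581  0.1847 0.3208] jaw 128.9 w 1.6 q [-0.29  0.4  -0.15  1.56  0.06  1.19  1.8 ] F [-0.1 -0.1 -0.5]
```

carry_out --pt "0 0 0.05 0.14 0.5" --pt "0 0 0.09 0.28 0.5" --pt "0 0 0.14 0.42 0.5" --pt "0 0 0.18 0.56 0.5" --pt "0 0 0.23 0.7 0.5" --pt "0 0 0.26 0.8 0.5" --pt "0 0 0.26 0.8 0.5" --pt "0 0 0.6 0.8 0.5" --pt "0 0 1.0 0.8 0.5"

```text
clock: 13.0
position: [0.5809, 0.1846, 0.3308]
ee_rot: [2.112, -2.324, 0.002]
force: [0.2, 0.2, -1.5]
width: 0.17
```

```bash
python3 -c "
from h import *
st();snap('scene','s1')
a=cv2.imread('pics/s1.png')[60:260,260:500];cv2.imwrite('pics/s1c.png',cv2.resize(a,None,fx=2,fy=2))"
```

```text
t 13.0 p [0.5809 0.1846 0.3308] jaw 174.52 w 1.56 q [-0.18  0.41 -0.31  1.54  0.13  1.22  2.53] F [ 0.2  0.2 -1.5]
```

View pics/s1c.png

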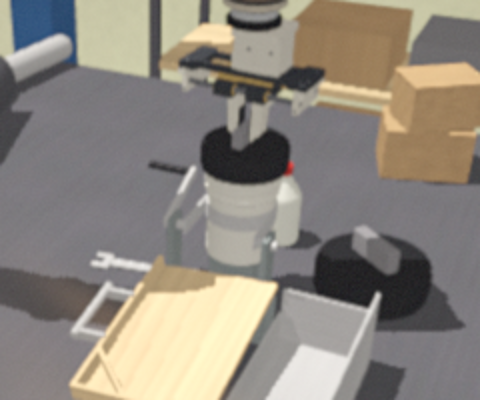

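carry_out --pt "0 0 3 0 0.5" --pt "0 0 6.5 0 0.5" --pt "-2 1 8 0 0.5" --pt "-5 4 8 -0.14 0.5" --pt "-8 7 8 -0.28 0.5" --pt "-11 10 8 -0.42 0.5" --pt "-14 12 8 -0.56 0.5" --pt "-17 14 8 -0.7 0.5" --pt "-20 16 8 -0.84 0.5" --pt "-22 17.5 8 -0.98 0.5" --pt "-22 17.5 4 -1.1 0.5" --pt "-22 17.5 0 -1.2 0.5" --pt "-22 17.5 -4 -1.2 0.5" --pt "-22 17.5 -8 -1.2 0.5" --pt "-22 17.5 -12 -1.2 0.5" --pt "-22 17.5 -16 -1.2 0.5" --pt "-22 17.5 -19.5 -1.2 0.5" --pt "-22 17.5 -20.5 -1.2 0.5" --pt "-22 17.5 -20.5 -1.2 0.5"

```text
clock: 14.95
position: [0.3609, 0.3595, 0.1261]
ee_rot: [0.431, -3.109, 0.005]
force: [0.5, 1.1, -1.8]
width: 0.171
```

```bash
python3 -c "
from h import *
st()"
```

```text
t 14.95 p [0.3609 0.3595 0.1261] jaw 105.77 w 1.57 q [-0.7   0.48 -0.25  2.01  0.19  0.68  0.78] F [ 0.5  1.1 -1.8]
```

carry_out --pt "0 0 -0.7 0 0.5" --pt "0 0 -1.2 0 0.5" --pt "0 0 -1.5 0 0.5" --pt "0 0 -1.6 0 0.5" --pt "0 0 -1.6 0 0.5"

```text
clock: 15.45
position: [0.3611, 0.3597, 0.1107]
ee_rot: [0.43, -3.11, 0.004]
force: [-1.6, -0.2, 1.6]
width: 0.174
```

```bash
python3 -c "
from h import *
st()"
```

```text
t 15.45 p [0.3611 0.3597 0.1107] jaw 105.76 w 1.59 q [-0.7   0.5  -0.25  2.02  0.2   0.64  0.77] F [-1.6 -0.2  1.6]
```

carry_out --pt "0 0 0 0 4" --pt "0 0 0 0 4" --pt "0 0 0 0 4" --pt "0 0 2 0 4" --pt "0 0 6 0 4" --pt "0 0 11 -0.1 4" --pt "0 0 16 -0.2 5" --pt "2 -4 19 -0.27 5" --pt "4 -8 19 -0.27 5" --pt "6 -12 19 -0.27 5" --pt "8 -15 19 -0.27 5" --pt "8.9 -16.6 19 -0.27 5" --pt "8.9 -16.6 19 -0.27 5"

```text
clock: 16.75
position: [0.4515, 0.1907, 0.3007]
ee_rot: [-0.0, -3.14, 0.005]
force: [0.1, -0.8, -0.3]
width: 0.543
```

```bash
python3 - <<'E'
from h import *
p=st();snap("wrist","w3");snap("top","t1")
W=cloud("w3")
P=rect("w3",lambda W:(W[...,2]>.165)&(W[...,2]<.21)&(abs(W[...,1]-.193)<.03)&(W[...,0]<.489)&(W[...,0]>.40),"crank")
P=rect("w3",lambda W:(W[...,2]>.20)&(W[...,2]<.24)&(np.hypot(W[...,0]-.58,W[...,1]-.185)<.07),"rim")
P=rect("t1",lambda W:(W[...,2]>.03)&(W[...,2]<.09)&(np.hypot(W[...,0]-.36,W[...,1]-.36)<.09),"cap")
E
```

```text
t 16.75 p [0.4515 0.1907 0.3007] jaw 89.99 w 4.99 q [-0.4   0.22 -0.13  1.87  0.03  1.06  1.03] F [ 0.1 -0.8 -0.3]
crank 1336 mean [0.4498 0.1937 0.1902] rect [452.1 193.8] [11.9 50.6] 89.7 z [0.1881 0.1906 0.1919]h.py:28: RuntimeWarning: Mean of empty slice.
  print(lab,len(P),"mean",P.mean(0).round(4),"rect",np.round(r[0],1),np.round(r[1],1),round(r[2],1),"z",np.percentile(P[:,2],[10,50,90]).round(4));return P
  ret = um.true_divide(
Traceback (most recent call last):
  File "h.py", line 28, in rect
    print(lab,len(P),"mean",P.mean(0).round(4),"rect",np.round(r[0],1),np.round(r[1],1),round(r[2],1),"z",np.percentile(P[:,2],[10,50,90]).round(4));return P
                                                                                                          ~~~~~~~~~~~~~^^^^^^^^^^^^^^^^^^^
IndexError: index -1 is out of bounds for axis 0 with size 0
```

View pics/w3.png

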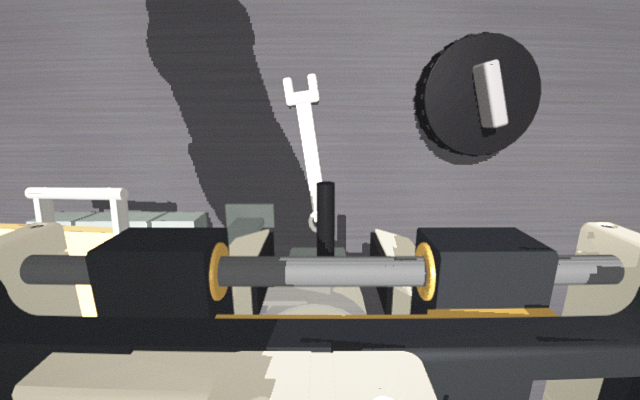

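carry_out --pt "0 0.28 -2 0 5" --pt "0 0.28 -5 0 5" --pt "0 0.28 -6.8 0 5" --pt "0 0.28 -6.8 0 0.5" --pt "0 0.28 -6.8 0 0.5" --pt "0 0.28 -6.8 0 0.5" --pt "0 0.28 -6.8 0 0.5" --pt "0 0.28 -6.8 0 0.5" --pt "0 0.28 -6.8 0 0.5" --squeeze 30

```text
clock: 17.75
position: [0.4504, 0.1931, 0.2335]
ee_rot: [0.002, -3.139, 0.01]
force: [-0.2, -14.7, 10.5]
width: 0.12
```

carry_out --pt "0 -0.34 0.82 0 0.5" --pt "0 -0.74 1.6 0 0.5" --pt "0 -1.21 2.33 0 0.5" --pt "0 -1.74 3.02 0 0.5" --pt "0 -2.33 3.67 0 0.5" --pt "0 -2.97 4.26 0 0.5" --pt "0 -3.67 4.79 0 0.5" --pt "0 -4.4 5.26 0 0.5" --pt "0 -5.18 5.66 0 0.5" --pt "0 -5.98 5.99 0 0.5" --pt "0 -6.81 6.26 0 0.5" --pt "0 -7.67 6.44 0 0.5" --pt "0 -8.53 6.56 0 0.5" --pt "0 -9.4 6.6 0 0.5" --pt "0 -9.4 6.6 0 0.5"

```text
clock: 19.25
position: [0.4508, 0.1003, 0.3024]
ee_rot: [-0.004, 3.141, -0.005]
force: [-4.6, 4.6, 15.9]
width: 0.118
```

```bash
python3 -c "
from h import *
st()"
```

```text
t 19.25 p [0.4508 0.1003 0.3024] jaw 90.13 w 1.08 q [-0.27  0.16 -0.08  1.93  0.02  1.05  1.22] F [-4.6  4.6 15.9]
```

carry_out --pt "0 -0.87 -0.24 0 0.5" --pt "0 -1.74 -0.35 0 0.5" --pt "0 -2.59 -0.54 0 0.5" --pt "0 -3.42 -0.8 0 0.5" --pt "0 -4.23 -1.14 0 0.5" --pt "0 -5.0 -1.54 0 0.5" --pt "0 -5.74 -2.0 0 0.5" --pt "0 -6.43 -2.54 0 0.5" --pt "0 -7.07 -3.13 0 0.5" --pt "0 -7.66 -3.77 0 0.5" --pt "0 -8.19 -4.46 0 0.5" --pt "0 -8.66 -5.2 0 0.5" --pt "0 -9.06 -5.97 0 0.5" --pt "0 -9.4 -6.78 0 0.5" --pt "0 -9.66 -7.61 0 0.5" --pt "0 -9.7 -7.78 0 0.5" --pt "0 -9.7 -7.78 0 0.5" --pt "0 -9.7 -7.78 0 0.5" --pt "0 -9.7 -7.78 0 0.5" --pt "0 -9.7 -7.78 0 0.5"

```text
clock: 21.25
position: [0.4509, 0.0027, 0.2246]
ee_rot: [-0.003, 3.14, -0.006]
force: [4.1, -3.5, -1.3]
width: 0.116
```

```bash
python3 -c "
from h import *
st();snap('scene','s2');snap('top','t2')
a=cv2.imread('pics/s2.png')[90:290,260:500];b=cv2.imread('pics/t2.png')[85:225,195:395]
cv2.imwrite('pics/c2.png',np.hstack([cv2.resize(a,(400,333)),cv2.resize(b,(400,333))]))"
```

```text
t 21.25 p [0.4509 0.0027 0.2246] jaw 90.11 w 1.06 q [-0.12  0.23 -0.01  2.07  0.01  0.84  1.44] F [ 4.1 -3.5 -1.3]
```

View pics/c2.png

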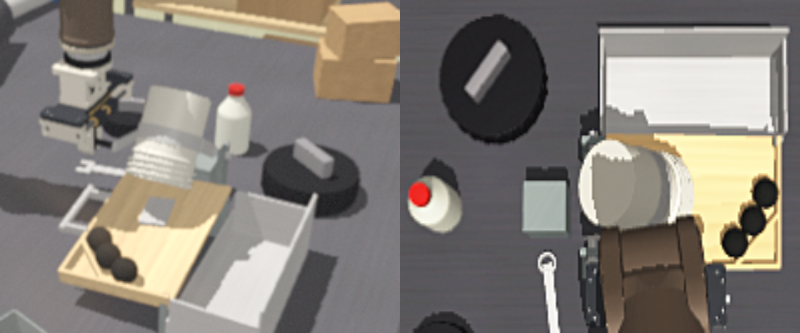

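carry_out --pt "0 0.3 1.0 0 0.5" --pt "0 0.64 1.81 0 0.5" --pt "0 1.04 2.58 0 0.5" --pt "0 1.51 3.32 0 0.5" --pt "0 2.04 4.01 0 0.5" --pt "0 2.63 4.65 0 0.5" --pt "0 3.27 5.24 0 0.5" --pt "0 3.96 5.77 0 0.5" --pt "0 4.7 6.24 0 0.5" --pt "0 5.47 6.64 0 0.5" --pt "0 6.28 6.98 0 0.5" --pt "0 7.11 7.24 0 0.5" --pt "0 7.96 7.43 0 0.5" --pt "0 8.83 7.54 0 0.5" --pt "0 9.7 7.58 0 0.5" --pt "0 9.7 7.58 0 0.5"

```text
clock: 22.95
position: [0.4508, 0.1012, 0.3006]
ee_rot: [-0.006, 3.14, -0.005]
force: [1.0, 1.9, 3.6]
width: 0.119
```

carry_out --pt "0 0.87 -0.04 0 0.5" --pt "0 1.73 -0.16 0 0.5" --pt "0 2.59 -0.34 0 0.5" --pt "0 3.42 -0.61 0 0.5" --pt "0 4.22 -0.94 0 0.5" --pt "0 5.0 -1.34 0 0.5" --pt "0 5.73 -1.81 0 0.5" --pt "0 6.43 -2.34 0 0.5" --pt "0 7.07 -2.93 0 0.5" --pt "0 7.66 -3.58 0 0.5" --pt "0 8.19 -4.27 0 0.5" --pt "0 8.66 -5.0 0 0.5" --pt "0 9.06 -5.78 0 0.5" --pt "0 9.4 -6.6 0 0.5" --pt "0 9.4 -6.6 0 0.5" --pt "0 9.4 -6.6 0 0.5"

```text
clock: 24.55
position: [0.4517, 0.1931, 0.2349]
ee_rot: [-0.002, 3.139, -0.009]
force: [3.2, -11.6, 11.2]
width: 0.119
```

```bash
python3 -c "
from h import *
st();snap('scene','s3');snap('top','t3')
a=cv2.imread('pics/s3.png')[90:290,260:500];b=cv2.imread('pics/t3.png')[85:225,195:395]
cv2.imwrite('pics/c3.png',np.hstack([cv2.resize(a,(400,333)),cv2.resize(b,(400,333))]))"
```

```text
t 24.55 p [0.4517 0.1931 0.2349] jaw 90.08 w 1.09 q [-0.41  0.29 -0.13  1.96  0.05  0.9   1.  ] F [  3.2 -11.6  11.2]
```

View pics/c3.png

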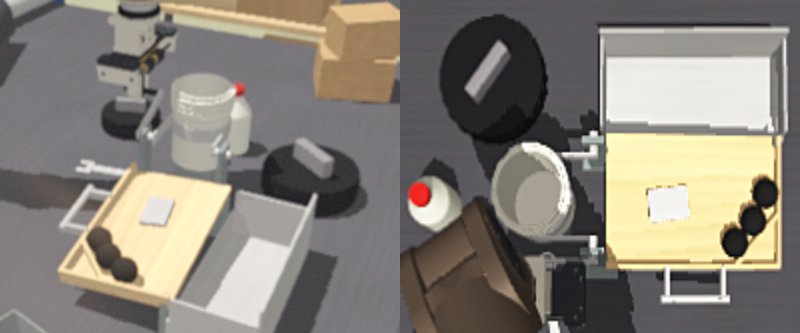

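```bash
python3 - <<'E'
from h import *
W=cloud("t3");z=W[...,2]
a=0.08537;b=.1219;c=.03498
off=z-(a*W[...,0]+b*W[...,1]+c)
m=(abs(W[...,0]-.59)<.06)&(abs(W[...,1]+.03)<.05)
h,e=np.histogram(off[m],np.arange(-.01,.04,.002));print([(round(e[i],3),int(h[i])) for i in range(len(h)) if h[i]])
q=m&(off>.0045)&(off<.02);P=W[q];r=cv2.minAreaRect((P[:,:2]*1000).astype(np.float32));print(r,P.mean(0),np.median(off[q]))
m=np.hypot(W[...,0]-.58,W[...,1]-.184)<.05
h,e=np.histogram(z[m],np.arange(0,.26,.01));print([(round(e[i],3),int(h[i])) for i in range(len(h)) if h[i]])
P=W[m&(z<.12)];print(P.mean(0),P[:,2].std())
h_,w_=z.shape
P=rect("t3",lambda W:(z>.05)&(z<.105)&(abs(W[...,1]+.058)<.065)&(W[...,0]<.463)&(W[...,0]>.44),"handle")
W2=cloud("w3");rect("w3",lambda W:(W[...,2]>.05)&(W[...,2]<.105)&(abs(W[...,1]+.058)<.065)&(W[...,0]<.47)&(W[...,0]>.40),"handle")
E
```

```text
[(np.float64(-0.008), 5), (np.float64(-0.006), 41), (np.float64(-0.004), 141), (np.float64(-0.002), 242), (np.float64(0.0), 264), (np.float64(0.002), 142), (np.float64(0.004), 97), (np.float64(0.006), 89), (np.float64(0.008), 83), (np.float64(0.01), 38), (np.float64(0.012), 10), (np.float64(0.014), 1)]
((591.1248779296875, -29.295082092285156), (95.81575775146484, 113.70188903808594), 89.34815216064453) [ 0.58404402 -0.018292    0.09048971] 0.007756885624828305
[(np.float64(0.0), 51), (np.float64(0.02), 1), (np.float64(0.03), 3), (np.float64(0.04), 2), (np.float64(0.05), 1), (np.float64(0.07), 4), (np.float64(0.08), 407), (np.float64(0.09), 49), (np.float64(0.1), 35), (np.float64(0.11), 30), (np.float64(0.12), 30), (np.float64(0.13), 24), (np.float64(0.14), 24), (np.float64(0.15), 33), (np.float64(0.16), 28), (np.float64(0.17), 26), (np.float64(0.18), 33), (np.float64(0.19), 34), (np.float64(0.2), 30), (np.float64(0.21), 36), (np.float64(0.22), 169), (np.float64(0.23), 2)]
[0.58503102 0.18808742 0.07669016] 0.03179161572989168
handle 128 mean [ 0.4563 -0.0605  0.087 ] rect [456.8 -58.2] [ 10.1 108.6] 0.5 z [0.0801 0.0872 0.0927]
handle 1432 mean [ 0.4581 -0.0518  0.0853] rect [460.6 -56.8] [ 19.1 111.4] 0.2 z [0.0793 0.0858 0.0914]
```

carry_out --pt "0 0 0 0 3.5" --pt "0 0 0 0 3.5" --pt "0 0 0 0 3.5" --pt "0 0 2 0 3.5" --pt "0 0 5 0 3.5" --pt "0 -2 9 -0.14 3.5" --pt "0 -6 9 -0.28 2.8" --pt "0.2 -10 9 -0.42 2.8" --pt "0.3 -14 9 -0.56 2.8" --pt "0.4 -18 9 -0.7 2.8" --pt "0.5 -21 9 -0.84 2.8" --pt "0.5 -23.5 8 -0.98 2.8" --pt "0.5 -23.5 4 -1.12 2.8" --pt "0.5 -23.5 0 -1.26 2.8" --pt "0.5 -23.5 -3 -1.4 2.8" --pt "0.5 -23.5 -3 -1.54 2.8" --pt "0.5 -23.5 -3 -1.57 2.8" --pt "0.5 -23.5 -3 -1.57 2.8"

```text
clock: 26.45
position: [0.457, -0.0415, 0.2051]
ee_rot: [-2.214, -2.226, 0.009]
force: [0.3, -0.0, -0.2]
width: 0.302
```

```bash
python3 - <<'E'
from h import *
p=st();snap("wrist","w4")
rect("w4",lambda W:(W[...,2]>.06)&(W[...,2]<.105)&(abs(W[...,1]+.058)<.058)&(W[...,0]<.475)&(W[...,0]>.40),"handle")
W=cloud("w4");m=(W[...,2]>.06)&(W[...,2]<.105)&(abs(W[...,1]+.058)<.058)&(W[...,0]<.475)&(W[...,0]>.40)
P=W[m];
for y in np.arange(-.11,0,.015):
    q=P[abs(P[:,1]-y)<.006]
    if len(q)>5:print(round(y,3),len(q),np.percentile(q[:,0],[5,50,95]).round(4),np.percentile(q[:,2],[50,95]).round(4))
rect("t3",lambda W:(W[...,2]>.11)&(W[...,2]<.15)&(W[...,0]>.48)&(W[...,0]<.66)&(W[...,1]<-.05),"balls")
E
```

```text
t 26.45 p [ 0.457  -0.0415  0.2051] jaw 0.3 w 2.77 q [-0.22  0.27  0.24  2.08 -0.08  0.8   0.07] F [ 0.3 -0.  -0.2]
handle 2446 mean [ 0.4596 -0.0446  0.0868] rect [463.6 -57.1] [ 24.2 110.7] 0.8 z [0.0799 0.0877 0.092 ]
-0.11 141 [0.4529 0.459  0.4687] [0.0797 0.0812]
-0.095 267 [0.4537 0.4634 0.4739] [0.0803 0.082 ]
-0.065 205 [0.4524 0.4574 0.463 ] [0.0852 0.0869]
-0.05 268 [0.4518 0.4573 0.4627] [0.0869 0.0887]
-0.035 286 [0.4518 0.4572 0.4624] [0.0888 0.0905]
-0.02 366 [0.4519 0.4578 0.4706] [0.0909 0.0923]
-0.005 437 [0.452  0.4597 0.4732] [0.0911 0.0936]
balls 1 mean [ 0.5324 -0.1316  0.1103] rect [ 532.4 -131.6] [0. 0.] 0.0 z [0.1103 0.1103 0.1103]
```

View pics/w4.png

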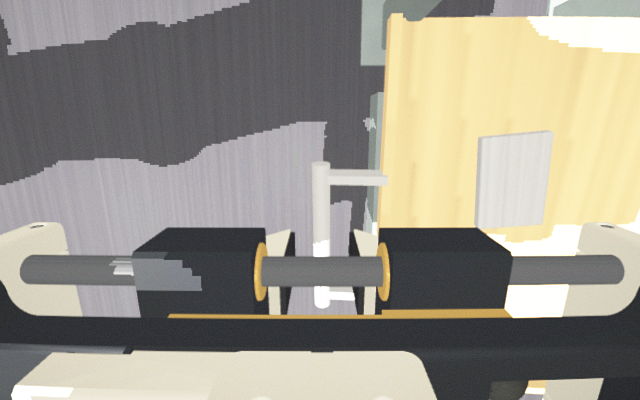

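carry_out --pt "0 0 -3 0 2.8" --pt "0 0 -6 0 2.8" --pt "0 0 -7.6 0 2.8" --pt "0 0 -7.6 0 2.8" --pt "0 0 -7.6 0 0.5" --pt "0 0 -7.6 0 0.5" --pt "0 0 -7.6 0 0.5" --pt "0 0 -7.6 0 0.5" --pt "0 0 -7.6 0 0.5" --squeeze 35

```text
clock: 27.4
position: [0.4564, -0.0416, 0.1303]
ee_rot: [-2.212, -2.227, 0.008]
force: [-4.1, 0.1, 6.3]
width: 0.118
```

carry_out --pt "0 0 0.5 0 0.5" --pt "0 0 1.2 0 0.5" --pt "0.05 0 2.0 0 0.5" --pt "0.1 0 2.7 0 0.5" --pt "0.18 0 3.3 0 0.5" --pt "0.25 0 3.9 0 0.5" --pt "0.35 0 4.4 0 0.5" --pt "0.45 0 4.9 0 0.5" --pt "0.55 0 5.3 0 0.5" --pt "0.65 0 5.7 0 0.5" --pt "0.75 0 6.1 0 0.5" --pt "0.85 0 6.5 0 0.5" --pt "0.95 0 6.9 0 0.5" --pt "1.1 0 7.3 0 0.5" --pt "1.2 0 7.6 0 0.5" --pt "1.3 0 7.9 0 0.5" --pt "1.3 0 7.9 0 0.5" --pt "1.3 0 7.9 0 0.5" --pt "1.3 0 7.9 0 0.5" --pt "1.3 0 7.9 0 0.5"

```text
clock: 29.4
position: [0.4696, -0.0415, 0.2093]
ee_rot: [-2.213, -2.227, 0.007]
force: [5.3, 0.3, -5.6]
width: 0.119
```

```bash
python3 -c "
from h import *
st();snap('scene','s4')
a=cv2.imread('pics/s4.png')[90:310,240:500]
cv2.imwrite('pics/c4.png',cv2.resize(a,None,fx=2,fy=2))"
```

```text
t 29.4 p [ 0.4696 -0.0415  0.2093] jaw 0.37 w 1.1 q [-0.22  0.29  0.24  2.05 -0.09  0.82  0.08] F [ 5.3  0.3 -5.6]
```

View pics/c4.png

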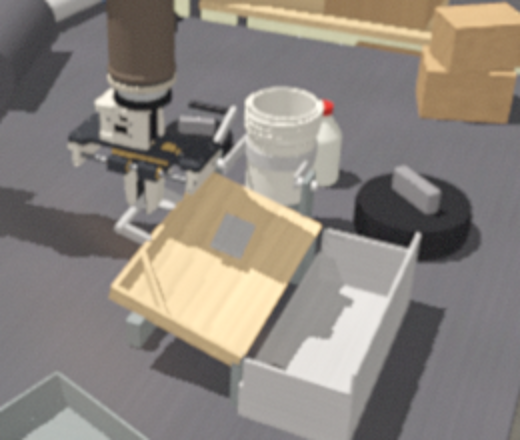

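carry_out --pt "-0.2 0 -0.6 0 0.5" --pt "-0.4 0 -1.4 0 0.5" --pt "-0.6 0 -2.2 0 0.5" --pt "-0.75 0 -3.0 0 0.5" --pt "-0.9 0 -3.7 0 0.5" --pt "-1.0 0 -4.4 0 0.5" --pt "-1.1 0 -5.1 0 0.5" --pt "-1.2 0 -5.8 0 0.5" --pt "-1.25 0 -6.5 0 0.5" --pt "-1.3 0 -7.1 0 0.5" --pt "-1.3 0 -7.6 0 0.5" --pt "-1.3 0 -8 0 0.5" --pt "-1.3 0 -8 0 0.5" --pt "-1.3 0 -8 0 2.8" --pt "-1.3 0 -8 0 2.8" --pt "-1.3 0 -8 0 2.8" --pt "-1.3 0 -6 0 2.8" --pt "-1.3 0 -2 0 2.8" --pt "-1.3 0 3 0 2.8" --pt "-1.3 0 8 0 4"

```text
clock: 31.45
position: [0.4566, -0.0416, 0.2911]
ee_rot: [-2.213, -2.227, 0.008]
force: [2.7, 1.0, -0.6]
width: 0.351
```

carry_out --pt "-3 0 2 0 6" --pt "-7 0 2 0 7" --pt "-8 0 2 0 7" --pt "-8 0 2 0 7"

```text
clock: 31.85
position: [0.3758, -0.0416, 0.3114]
ee_rot: [-2.213, -2.228, 0.005]
force: [-0.1, -0.5, 0.4]
width: 0.686
```

```bash
python3 - <<'E'
from h import *
p=st();snap("top","t4");snap("wrist","w5")
W=cloud("t4");z=W[...,2];im=np.load("pics/t4.npz")["im"].astype(int)
W5=cloud("w5");print(np.nanmin(W5[...,0]),np.nanmax(W5[...,0]))
b=cv2.imread('pics/t4.png')[85:265,280:480];c=cv2.imread("pics/w5.png")
cv2.imwrite('pics/c5.png',np.hstack([cv2.resize(b,(400,360)),cv2.resize(c,(400,250))[:, :] if 0 else cv2.copyMakeBorder(cv2.resize(c,(400,250)),0,110,0,0,0)]))
g=im.min(2)
m=(im.max(2)<60)&(W[...,0]>.68)&(W[...,0]<.81)&(abs(W[...,1]+.056)<.15)
n,l,s,cc=cv2.connectedComponentsWithStats(m.astype(np.uint8))
for i in range(1,n):
    if s[i,4]>20:print("dark",s[i],cc[i],np.nanmean(W[l==i],0))
E
```

```text
t 31.85 p [ 0.3758 -0.0416  0.3114] jaw 0.38 w 6.3 q [-0.27 -0.01  0.24  2.1   0.    1.05 -0.03] F [-0.1 -0.5  0.4]
-0.06562700710872593 0.806444214979473
dark [371 108  13  24 226] [376.96902655 119.11946903] [ 0.76300812 -0.17716592  0.03947826]
dark [365 132  13  10  98] [371.         137.03061224] [ 0.70140784 -0.15654441  0.04055119]
```

View pics/c5.png

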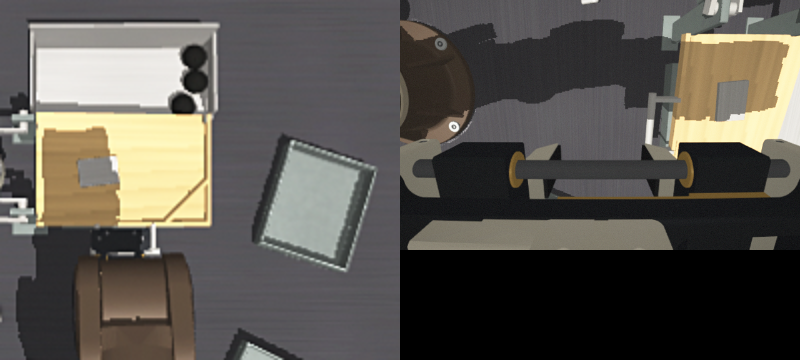

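```bash
python3 - <<'E'
from h import *
for n in("w5","t4","t3"):
    W=cloud(n);im=np.load(f"pics/{n}.npz")["im"]
    sat=cv2.cvtColor(im,cv2.COLOR_RGB2HSV)[...,1]
    m=(sat<45)&(abs(W[...,0]-.59)<.06)&(abs(W[...,1]+.03)<.06)&(W[...,2]>.06)&(W[...,2]<.13)
    k,l,s,c=cv2.connectedComponentsWithStats(m.astype(np.uint8));i=1+np.argmax(s[1:,4])
    P=W[l==i];r=cv2.minAreaRect((P[:,:2]*1000).astype(np.float32));print(n,len(P),np.round(r[0],1),np.round(r[1],1),r[2],P.mean(0).round(4))
W=cloud("w5");m=(abs(W[...,0]-.53)<.02)&(abs(W[...,1]+.03)<.03);P=W[m];A=np.c_[P[:,:2],np.ones(len(P))];print(np.linalg.lstsq(A,P[:,2],rcond=None)[0],P[:,2].mean())
P=rect("t4",lambda W:(W[...,2]>.035)&(W[...,2]<.07)&(np.hypot(W[...,0]-.485,W[...,1]+.393)<.14)&(W[...,1]<-.26),"tray")
E
```

```text
w5 3039 [583.4 -14.2] [44.9 64. ] 6.985727310180664 [ 0.5822 -0.0127  0.089 ]
t4 261 [581.6 -15.6] [42.1 63.4] 7.434641361236572 [ 0.5816 -0.0153  0.0906]
t3 275 [581.1 -15.5] [45.  63.1] 7.141195297241211 [ 0.5813 -0.0156  0.0904]
[0.08433519 0.12192944 0.0335506 ] 0.07471750394642891
tray 374 mean [ 0.5232 -0.3882  0.0472] rect [ 533.9 -378.3] [150.  181.6] 71.4 z [0.0381 0.0487 0.0535]
```

carry_out --pt "4 0.5 0 0.115 7" --pt "8 1 0 0.115 7" --pt "12 1.6 0 0.115 7" --pt "16 2.2 0 0.115 7" --pt "20.6 2.7 0 0.115 7" --pt "20.6 2.7 -4 0.115 7" --pt "20.6 2.7 -8 0.115 7" --pt "20.6 2.7 -12 0.115 7" --pt "20.6 2.7 -15 0.115 7" --pt "20.6 2.7 -16 0.115 7" --pt "20.6 2.7 -16 0.115 7" --squeeze 40

```text
clock: 33.05
position: [0.5838, -0.0145, 0.1518]
ee_rot: [-2.081, -2.35, 0.008]
force: [-13.1, 0.6, 21.0]
width: 0.759
```

```bash
python3 -c "
from h import *
st()"
```

```text
t 33.05 p [ 0.5838 -0.0145  0.1518] jaw 6.97 w 6.96 q [-0.23  0.53  0.22  1.84 -0.15  0.8   0.2 ] F [-13.1   0.6  21. ]
```

carry_out --pt "0 0 0 0 5" --pt "-0.1 0 0 0 2" --pt "-0.1 0 -0.05 0 2" --pt "-0.1 0 -0.1 0 2" --pt "-0.1 0 -0.1 0 2" --pt "-0.1 0 -0.1 0 2" --pt "-0.1 0 0 0 2"

```text
clock: 33.75
position: [0.5832, -0.0146, 0.1513]
ee_rot: [-2.081, -2.35, 0.009]
force: [-0.6, -0.0, -1.7]
width: 0.464
```

```bash
python3 -c "
from h import *
st()"
```

```text
t 33.75 p [ 0.5832 -0.0146  0.1513] jaw 6.97 w 4.26 q [-0.23  0.53  0.22  1.84 -0.15  0.8   0.2 ] F [-0.6 -0.  -1.7]
```

carry_out --pt "-0.1 0 0.5 0 2" --pt "-0.1 0 1.5 0 2" --pt "-0.1 0 3 0 2" --pt "-0.1 0 6 0 2" --pt "-0.1 0 10 0 2" --pt "-0.1 0 12 0 2" --pt "-1 -3 12 -0.1 2" --pt "-2 -7 12 -0.2 2" --pt "-3 -11 12 -0.3 2" --pt "-4 -15 12 -0.4 2" --pt "-4 -19 12 -0.45 2" --pt "-4.5 -23 12 -0.45 2" --pt "-4.9 -27 12 -0.45 2" --pt "-4.9 -31 12 -0.45 2" --pt "-4.9 -34 12 -0.45 2" --pt "-4.9 -36.3 12 -0.45 2" --pt "-4.9 -36.3 12 -0.45 2"

```text
clock: 35.45
position: [0.5323, -0.3815, 0.2716]
ee_rot: [-2.557, -1.82, 0.011]
force: [-0.4, -0.3, -2.5]
width: 0.465
```

```bash
python3 - <<'E'
from h import *
st();snap("wrist","w6")
W=cloud("w6")
P=rect("w6",lambda W:(W[...,2]>.035)&(W[...,2]<.07)&(np.hypot(W[...,0]-.534,W[...,1]+.378)<.14),"tray")
E
```

```text
t 35.45 p [ 0.5323 -0.3815  0.2716] jaw -19.1 w 4.27 q [ 0.26  0.52  0.44  1.54 -0.23  1.13  0.41] F [-0.4 -0.3 -2.5]
tray 2768 mean [ 0.5458 -0.3464  0.0466] rect [ 538.3 -369. ] [133.2 181.2] 72.0 z [0.0391 0.0486 0.0499]
```

View pics/w6.png

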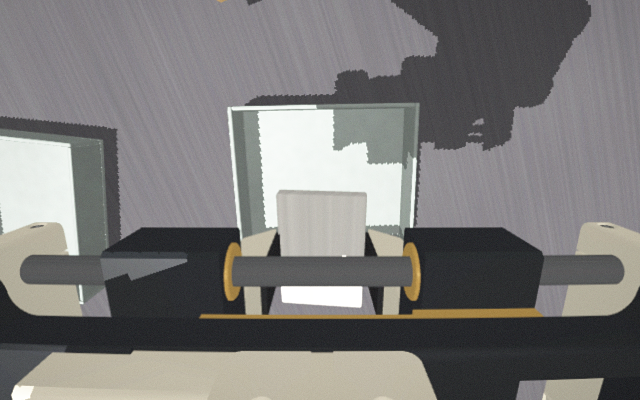

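carry_out --pt "0.1 0.3 -4 0 2" --pt "0.1 0.3 -8 0 2" --pt "0.1 0.3 -12 0 2" --pt "0.1 0.3 -16 0 2" --pt "0.1 0.3 -18 0 2" --pt "0.1 0.3 -19.1 0 2" --pt "0.1 0.3 -19.3 0 2" --pt "0.1 0.3 -19.3 0 6" --pt "0.1 0.3 -19.3 0 6" --pt "0.1 0.3 -19.3 0 6" --pt "0.1 0.3 -18 0 6" --pt "0.1 0.3 -14 0 6" --pt "0.1 0.3 -9 0 6" --pt "0.1 0.3 -4 0 6" --pt "0 0 0 0 6" --pt "0 0 4 0 4" --pt "-2 3 8 0 4"

```text
clock: 37.2
position: [0.5146, -0.3538, 0.3518]
ee_rot: [2.56, 1.821, -0.009]
force: [1.7, 0.7, 0.6]
width: 0.529
```

```bash
python3 - <<'E'
from h import *
st();snap("wrist","w7");snap("top","t5")
rect("t5",lambda W:(W[...,2]>.035)&(W[...,2]<.09)&(np.hypot(W[...,0]-.36,W[...,1]-.36)<.09),"cap")
P=rect("t5",lambda W:(W[...,2]>.049)&(W[...,2]<.09)&(np.hypot(W[...,0]-.36,W[...,1]-.36)<.06),"capbar")
rect("t5",lambda W:(W[...,2]>.05)&(W[...,2]<.17)&(np.hypot(W[...,0]-.583,W[...,1]-.36)<.06),"bottle")
a=cv2.imread("pics/w7.png");b=cv2.imread("pics/t5.png")
cv2.imwrite("pics/c7.png",np.vstack([cv2.resize(a,(480,300)),cv2.resize(b,(480,300))]))
E
```

```text
t 37.2 p [ 0.5146 -0.3538  0.3518] jaw -19.16 w 4.86 q [ 0.2   0.41  0.47  1.51 -0.18  1.26  0.35] F [1.7 0.7 0.6]
cap 1082 mean [0.3604 0.3578 0.043 ] rect [360.6 359.8] [120.4 124.4] 89.1 z [0.0369 0.0402 0.0609]
capbar 129 mean [0.3603 0.3587 0.0656] rect [359.9 360.9] [63.9 19.4] 16.5 z [0.0587 0.0667 0.0709]
bottle 389 mean [0.5811 0.3586 0.1029] rect [584.1 364.2] [57.2 66.4] 72.2 z [0.0701 0.0998 0.1409]
```

View pics/c7.png

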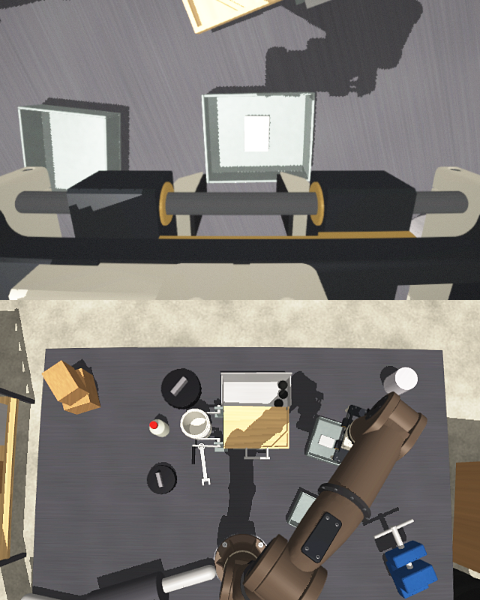

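The plate is in the tray and the three balls are in the trough. Now I go back for the cap.

carry_out --pt "-1 4 0 0.13 5" --pt "-2 8.5 0 0.26 5" --pt "-3 13 0 0.4 5" --pt "-4 17.5 0 0.53 5" --pt "-5 22 0 0.67 5" --pt "-6 26.5 0 0.8 5" --pt "-7 31 0 0.94 5" --pt "-8 35.5 0 1.07 5" --pt "-9 40 0 1.21 5" --pt "-10 44.5 0 1.34 5" --pt "-11 49 0 1.48 5" --pt "-12 53.5 0 1.61 5" --pt "-13 58 0 1.75 5" --pt "-14 62.5 -3 1.88 5" --pt "-14.8 67 -6 2.02 4" --pt "-15.4 71.4 -9 2.14 4" --pt "-15.4 71.4 -13 2.178 4" --pt "-15.4 71.4 -14 2.178 4" --pt "-15.4 71.4 -14 2.178 4"

```text
clock: 39.2
position: [0.3601, 0.3618, 0.215]
ee_rot: [0.431, -3.112, 0.0]
force: [0.2, -0.6, 0.9]
width: 0.435
```

```bash
python3 - <<'E'
from h import *
st();snap("wrist","w8")
rect("w8",lambda W:(W[...,2]>.05)&(W[...,2]<.085)&(np.hypot(W[...,0]-.36,W[...,1]-.36)<.05),"capbar")
E
```

```text
t 39.2 p [0.3601 0.3618 0.215 ] jaw 105.76 w 4.0 q [-0.67  0.36 -0.29  1.93  0.13  0.88  0.82] F [ 0.2 -0.6  0.9]
capbar 1674 mean [0.3603 0.36   0.0658] rect [362.2 360.3] [63.6 15.8] 15.9 z [0.0645 0.0662 0.0671]
```

carry_out --pt "0.1 -0.2 -4 0 4" --pt "0.1 -0.2 -8 0 4" --pt "0.1 -0.2 -10 0 4" --pt "0.1 -0.2 -10.4 0 4" --pt "0.1 -0.2 -10.4 0 0.5" --pt "0.1 -0.2 -10.4 0 0.5" --pt "0.1 -0.2 -10.4 0 0.5" --pt "0.1 -0.2 -10.4 0 0.5" --pt "0.1 -0.2 -10.4 0 0.5" --pt "0.1 -0.2 -9 0 0.5" --pt "0.1 -0.2 -6 0 0.5" --pt "0.1 -0.2 -2 0 0.5" --squeeze 35

```text
clock: 40.45
position: [0.3612, 0.3594, 0.1966]
ee_rot: [0.429, -3.111, 0.0]
force: [1.2, 0.3, -1.8]
width: 0.17
```

```bash
python3 -c "
from h import *
st()"
```

```text
t 40.45 p [0.3612 0.3594 0.1966] jaw 105.72 w 1.56 q [-0.66  0.38 -0.29  1.95  0.14  0.84  0.82] F [ 1.2  0.3 -1.8]
```

carry_out --pt "0 0 4 0 0.5" --pt "0 0 8 0.1 0.5" --pt "0 0 12 0.2 0.5" --pt "0 0 16 0.3 0.5" --pt "0 0 20 0.4 0.5" --pt "3 -3 20 0.53 0.5" --pt "6 -5 20 0.66 0.5" --pt "9 -7.5 20 0.79 0.5" --pt "12 -10 20 0.92 0.5" --pt "15 -12 20 1.05 0.5" --pt "18 -14.5 20 1.12 0.5" --pt "21 -16.5 20 1.12 0.5" --pt "22 -17.5 20 1.12 0.5" --pt "22 -17.5 20 1.12 0.5" --pt "22 -17.5 18 1.12 0.5" --pt "22 -17.5 16 1.12 0.5"

```text
clock: 42.05
position: [0.58, 0.1862, 0.3571]
ee_rot: [-2.018, 2.406, 0.0]
force: [0.1, 0.4, -2.7]
width: 0.169
```

```bash
python3 -c "
from h import *
st();snap('scene','s6')
a=cv2.imread('pics/s6.png')[60:260,260:500];cv2.imwrite('pics/s6c.png',cv2.resize(a,None,fx=2,fy=2))"
```

```text
t 42.05 p [0.58   0.1862 0.3571] jaw 169.99 w 1.55 q [-0.17  0.39 -0.33  1.5   0.13  1.28  2.46] F [ 0.1  0.4 -2.7]
```

carry_out --pt "0.1 -0.14 -1 0 0.5" --pt "0.1 -0.14 -2 0 0.5" --pt "0.1 -0.14 -2.5 0 0.5" --pt "0.1 -0.14 -2.8 0 0.5" --pt "0.1 -0.14 -3.0 0 0.5" --pt "0.1 -0.14 -3.0 0 0.5"

```text
clock: 42.7
position: [0.5799, 0.1857, 0.3257]
ee_rot: [2.021, -2.405, -0.003]
force: [-2.6, 2.3, 12.0]
width: 0.172
```

```bash
python3 -c "
from h import *
st()"
```

```text
t 42.7 p [0.5799 0.1857 0.3257] jaw 170.08 w 1.58 q [-0.17  0.41 -0.32  1.54  0.13  1.21  2.45] F [-2.6  2.3 12. ]
```

carry_out --pt "0.05 -0.05 -0.1 -0.13 0.5" --pt "0.1 -0.1 -0.14 -0.26 0.5" --pt "0.1 -0.1 -0.2 -0.39 0.5" --pt "0.1 -0.1 -0.25 -0.52 0.5" --pt "0.1 -0.1 -0.3 -0.65 0.5" --pt "0.1 -0.1 -0.34 -0.78 0.5" --pt "0.1 -0.1 -0.38 -0.91 0.5" --pt "0.1 -0.1 -0.42 -1.04 0.5" --pt "0.1 -0.1 -0.42 -1.04 0.5"

```text
clock: 43.6
position: [0.5813, 0.1848, 0.3226]
ee_rot: [-0.554, 3.09, 0.003]
force: [-0.5, 0.9, 5.1]
width: 0.174
```

```bash
python3 -c "
from h import *
st()"
```

```text
t 43.6 p [0.5813 0.1848 0.3226] jaw 110.34 w 1.6 q [-0.32  0.39 -0.11  1.56  0.04  1.19  1.49] F [-0.5  0.9  5.1]
```

carry_out --pt "0 0 -0.05 -0.14 0.5" --pt "0 0 -0.09 -0.28 0.5" --pt "0 0 -0.14 -0.42 0.5" --pt "0 0 -0.18 -0.56 0.5" --pt "0 0 -0.22 -0.7 0.5" --pt "0 0 -0.27 -0.84 0.5" --pt "0 0 -0.31 -0.98 0.5" --pt "0 0 -0.36 -1.12 0.5" --pt "0 0 -0.4 -1.26 0.5" --pt "0 0 -0.45 -1.4 0.5" --pt "0 0 -0.49 -1.54 0.5" --pt "0 0 -0.54 -1.68 0.5" --pt "0 0 -0.58 -1.82 0.5" --pt "0 0 -0.63 -1.96 0.5" --pt "0 0 -0.67 -2.1 0.5" --pt "0 0 -0.72 -2.24 0.5" --pt "0 0 -0.76 -2.38 0.5" --pt "0 0 -0.81 -2.52 0.5" --pt "0 0 -0.81 -2.52 0.5"

```text
clock: 45.5
position: [0.58, 0.1843, 0.3146]
ee_rot: [2.774, 1.472, -0.007]
force: [-5.8, -4.5, 5.9]
width: 0.172
```

```bash
python3 -c "
from h import *
st()"
```

```text
t 45.5 p [0.58   0.1843 0.3146] jaw -34.09 w 1.58 q [-0.7   0.41  0.43  1.61 -0.18  1.17 -0.82] F [-5.8 -4.5  5.9]
```

carry_out --pt "0.05 0.03 -0.04 -0.14 0.5" --pt "0.05 0.03 -0.08 -0.28 0.5" --pt "0.05 0.03 -0.13 -0.42 0.5" --pt "0.05 0.03 -0.17 -0.56 0.5" --pt "0.05 0.03 -0.22 -0.7 0.5" --pt "0.05 0.03 -0.26 -0.84 0.5" --pt "0.05 0.03 -0.31 -0.98 0.5" --pt "0.05 0.03 -0.35 -1.12 0.5" --pt "0.05 0.03 -0.4 -1.26 0.5" --pt "0.05 0.03 -0.44 -1.4 0.5" --pt "0.05 0.03 -0.44 -1.4 0.5"

```text
clock: 46.6
position: [0.5804, 0.1848, 0.3103]
ee_rot: [-3.071, 0.659, 0.008]
force: [-2.0, -2.0, 4.2]
width: 0.172
```

```bash
python3 -c "
from h import *
st()"
```

```text
t 46.6 p [0.5804 0.1848 0.3103] jaw -114.21 w 1.58 q [-0.91  0.47  0.77  1.63 -0.35  1.19 -2.05] F [-2.  -2.   4.2]
```

carry_out --pt "0 0 0 0 3.5" --pt "0 0 0 0 3.5" --pt "0 0 0 0 3.5" --pt "0 0 2 0 3.5" --pt "0 0 4 0 3.5" --pt "0 0 4 0.15 3.5" --pt "0 0 4 0.3 3.5" --pt "0 0 4 0.45 3.5" --pt "0 0 4 0.6 3.5" --pt "0 0 4 0.75 3.5" --pt "0 0 4 0.9 3.5" --pt "0 0 4 1.05 3.5" --pt "0 0 4 1.2 3.5" --pt "0 0 4 1.35 3.5" --pt "0 0 4 1.5 3.5" --pt "0 0 4 1.65 3.5" --pt "0 0 4 1.8 3.5" --pt "0 0 4 1.95 3.5" --pt "0 0 4 2.1 3.5" --pt "0 0 4 2.1 3.5"

```text
clock: 48.6
position: [0.5803, 0.1845, 0.3502]
ee_rot: [2.093, 2.338, -0.005]
force: [-0.1, 0.2, 0.3]
width: 0.383
```

```bash
python3 - <<'E'
from h import *
st();snap("wrist","w9")
rect("w9",lambda W:(W[...,2]>.255)&(W[...,2]<.285)&(np.hypot(W[...,0]-.581,W[...,1]-.185)<.045),"bar")
rect("w9",lambda W:(W[...,2]>.225)&(W[...,2]<.25)&(np.hypot(W[...,0]-.581,W[...,1]-.185)<.07),"cap")
E
```

```text
t 48.6 p [0.5803 0.1845 0.3502] jaw 6.32 w 3.51 q [-0.61  0.37  0.3   1.55 -0.11  1.24 -0.18] F [-0.1  0.2  0.3]
bar 2431 mean [0.5773 0.1889 0.2622] rect [577.5 188.1] [27.  52.9] 81.9 z [0.2603 0.2625 0.2635]
cap 16370 mean [0.5812 0.2043 0.2349] rect [579.  188.8] [124.8 118.1] 60.9 z [0.2339 0.2348 0.2357]
```

carry_out --pt "0 0 0 0.15 3.5" --pt "0 0 0 0.3 3.5" --pt "0 0 0 0.45 3.5" --pt "0 0 0 0.6 3.5" --pt "0 0 0 0.75 3.5" --pt "0 0 0 0.9 3.5" --pt "0 0 0 1.038 3.5" --pt "0 0 0 1.038 3.5" --pt "0 0 -1 1.038 3.5" --pt "0.05 0.03 -3 1.038 3.5" --pt "0.05 0.03 -4.1 1.038 3.5" --pt "0.05 0.03 -4.1 1.038 0.5" --pt "0.05 0.03 -4.1 1.038 0.5" --pt "0.05 0.03 -4.1 1.038 0.5" --pt "0.05 0.03 -4.1 1.038 0.5" --pt "0.05 0.03 -4.1 1.038 0.5" --squeeze 45

```text
clock: 50.25
position: [0.5812, 0.1848, 0.3099]
ee_rot: [0.667, 3.064, -0.001]
force: [-0.1, -0.1, 1.3]
width: 0.171
```

carry_out --pt "0 0 -0.04 -0.13 0.5" --pt "0 0 -0.08 -0.26 0.5" --pt "0 0 -0.12 -0.39 0.5" --pt "0 0 -0.16 -0.52 0.5" --pt "0 0 -0.21 -0.65 0.5" --pt "0 0 -0.25 -0.78 0.5" --pt "0 0 -0.29 -0.91 0.5" --pt "0 0 -0.33 -1.04 0.5" --pt "0 0 -0.37 -1.17 0.5" --pt "0 0 -0.41 -1.3 0.5" --pt "0 0 -0.41 -1.3 0.5"

```text
clock: 51.35
position: [0.5811, 0.1851, 0.3059]
ee_rot: [2.389, 2.034, -0.006]
force: [0.3, 0.2, -0.6]
width: 0.166
```

```bash
python3 -c "
from h import *
st();print(arm.observe()['ft_torque'])"
```

```text
t 51.35 p [0.5811 0.1851 0.3059] jaw -9.17 w 1.52 q [-0.66  0.41  0.37  1.61 -0.15  1.15 -0.41] F [ 0.3  0.2 -0.6]
[-0.06143601  0.09384274 -0.08382971]
```

carry_out --pt "0 0 -0.04 -0.12 0.5" --pt "0 0 -0.08 -0.24 0.5" --pt "0 0 -0.12 -0.36 0.5" --pt "0 0 -0.15 -0.48 0.5" --pt "0 0 -0.19 -0.6 0.5" --pt "0 0 -0.21 -0.66 0.5" --pt "0 0 -0.21 -0.66 0.5"

```text
clock: 52.05
position: [0.5819, 0.1854, 0.3046]
ee_rot: [2.918, 1.155, -0.004]
force: [0.2, 0.5, 3.2]
width: 0.168
```

```bash
python3 -c "
from h import *
st();print(arm.observe()['ft_torque'])"
```

```text
t 52.05 p [0.5819 0.1854 0.3046] jaw -46.81 w 1.54 q [-0.76  0.43  0.53  1.62 -0.23  1.16 -1.  ] F [0.2 0.5 3.2]
[-0.17760917 -0.29301629  0.03378441]
```

carry_out --pt "0 0 -0.04 -0.08 0.5" --pt "0 0 -0.08 -0.16 0.5" --pt "0 0 -0.1 -0.24 0.5" --pt "0 0 -0.13 -0.32 0.5" --pt "0 0 -0.13 -0.32 0.5"

```text
clock: 52.55
position: [0.5826, 0.1849, 0.3044]
ee_rot: [3.064, 0.678, -0.002]
force: [0.9, -2.1, 7.1]
width: 0.173
```

```bash
python3 -c "
from h import *
st();print(arm.observe()['ft_torque'])"
```

```text
t 52.55 p [0.5826 0.1849 0.3044] jaw -65.03 w 1.59 q [-0.81  0.44  0.6   1.63 -0.26  1.16 -1.28] F [ 0.9 -2.1  7.1]
[-0.72273923 -0.02187628 -0.04858316]
```

carry_out --pt "0 0 0 0 3.5" --pt "0 0 0 0 3.5" --pt "0 0 0 0 3.5" --pt "0 0 2 0 3.5" --pt "0 0 5 0 3.5" --pt "-1.5 0 9 0.14 6" --pt "-3 0 9 0.28 9" --pt "-3.3 0 9 0.42 9" --pt "-3.3 0 9 0.56 9" --pt "-3.3 0 9 0.68 9" --pt "-3.3 0 9 0.68 9"

```text
clock: 53.65
position: [0.5495, 0.1848, 0.3944]
ee_rot: [2.66, 1.665, -0.0]
force: [-0.7, -0.2, 0.0]
width: 0.853
```

```bash
python3 - <<'E'
from h import *
st();snap("wrist","w10")
f=lambda lo,hi,r:(lambda W:(W[...,2]>lo)&(W[...,2]<hi)&(np.hypot(W[...,0]-.581,W[...,1]-.185)<r))
rect("w10",f(.247,.285,.045),"bar")
P=rect("w10",f(.222,.245,.07),"cap");A=np.c_[P[:,:2]-[.581,.185],np.ones(len(P))]
P1=P[np.hypot(*(P[:,:2]-[.581,.185]).T)<.05];A=np.c_[P1[:,:2]-[.581,.185],np.ones(len(P1))];print(np.linalg.lstsq(A,P1[:,2],rcond=None)[0])
P=rect("w1",f(.222,.245,.07),"cap0");P1=P[np.hypot(*(P[:,:2]-[.581,.185]).T)<.05];A=np.c_[P1[:,:2]-[.581,.185],np.ones(len(P1))];print(np.linalg.lstsq(A,P1[:,2],rcond=None)[0])
E
```

```text
t 53.65 p [0.5495 0.1848 0.3944] jaw -25.91 w 7.83 q [-0.78  0.3   0.49  1.56 -0.14  1.32 -0.72] F [-0.7 -0.2  0. ]
bar 2007 mean [0.5837 0.1872 0.2565] rect [583.2 185.6] [64.3 16.6] 25.0 z [0.2546 0.257  0.258 ]
cap 16175 mean [0.5844 0.1904 0.2295] rect [583.1 187.2] [127.9 124.4] 17.4 z [0.2285 0.2294 0.2303]
[0.00045713 0.00150254 0.22963644]
cap0 16785 mean [0.583  0.1897 0.2294] rect [582.4 186.3] [125.4 127.6] 64.5 z [0.2285 0.2294 0.2303]
[-0.00052191  0.00143954  0.22958772]
```

View pics/w10.png

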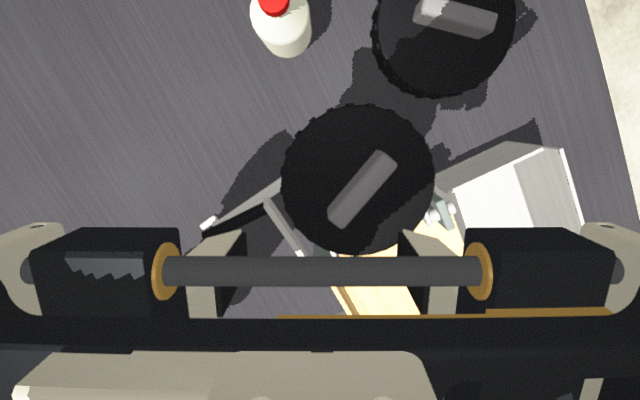

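carry_out --pt "1.5 0 0 -0.14 6" --pt "3.2 0 0 -0.28 4" --pt "3.2 0 0 -0.42 4" --pt "3.2 0 0 -0.56 4" --pt "3.2 0 -2 -0.682 4" --pt "3.2 0 -5 -0.682 4" --pt "3.2 0 -8 -0.682 4" --pt "3.2 0 -9.2 -0.682 4" --pt "3.2 0 -9.2 -0.682 0.5" --pt "3.2 0 -9.2 -0.682 0.5" --pt "3.2 0 -9.2 -0.682 0.5" --pt "3.2 0 -9.2 -0.682 0.5" --pt "3.2 0 -9.2 -0.682 0.5" --pt "3.2 0 -9.2 -0.682 0.5"

```text
clock: 55.1
position: [0.5823, 0.1848, 0.3038]
ee_rot: [3.066, 0.672, 0.002]
force: [-0.3, 0.1, 6.7]
width: 0.17
```

```bash
python3 -c "
from h import *
st();print(arm.observe()['ft_torque'])"
```

```text
t 55.1 p [0.5823 0.1848 0.3038] jaw -65.26 w 1.56 q [-0.81  0.44  0.61  1.63 -0.27  1.16 -1.28] F [-0.3  0.1  6.7]
[-0.18152818  0.30801655  0.17109863]
```

carry_out --pt "0 0 0 -0.06 0.5" --pt "0 0 0 -0.12 0.5" --pt "0 0 0 -0.18 0.5" --pt "0 0 0 -0.24 0.5" --pt "0 0 0 -0.3 0.5" --pt "0 0 0 -0.3 0.5"

```text
clock: 55.7
position: [0.582, 0.1848, 0.3039]
ee_rot: [3.132, 0.205, 0.001]
force: [-1.5, -0.1, -1.1]
width: 0.17
```

```bash
python3 -c "
from h import *
st();print(arm.observe()['ft_torque'],arm.observe()['joint_efforts'][6])"
```

```text
t 55.7 p [0.582  0.1848 0.3039] jaw -82.51 w 1.56 q [-0.86  0.45  0.69  1.63 -0.31  1.16 -1.54] F [-1.5 -0.1 -1.1]
[ 0.01801137  0.45711373 -0.08785978] -0.9038821421563625
```

carry_out --pt "0 0 0 -0.08 0.5" --pt "0 0 0 -0.16 0.5" --pt "0 0 0 -0.24 0.5" --pt "0 0 0 -0.32 0.5" --pt "0 0 0 -0.4 0.5" --pt "0 0 0 -0.4 0.5" --squeeze 55

```text
clock: 56.3
position: [0.5817, 0.1845, 0.3038]
ee_rot: [3.11, -0.419, -0.001]
force: [-2.4, -2.3, -0.5]
width: 0.167
```

```bash
python3 -c "
from h import *
st();print(arm.observe()['ft_torque'],arm.observe()['joint_efforts'][6])"
```

```text
t 56.3 p [0.5817 0.1845 0.3038] jaw -105.35 w 1.53 q [-0.92  0.48  0.79  1.64 -0.36  1.18 -1.89] F [-2.4 -2.3 -0.5]
[-0.59343519  0.57202396  0.95596842] -2.275019958615303
```

carry_out --pt "0 0 0 0 3.5" --pt "0 0 0 0 3.5" --pt "0 0 0 0 3.5" --pt "0 0 2 0 3.5" --pt "0 0 5 0 3.5" --pt "-1.5 0 9 0.14 6" --pt "-3 0 9 0.28 9" --pt "-3.3 0 9 0.42 9" --pt "-3.3 0 9 0.56 9" --pt "-3.3 0 9 0.7 9" --pt "-3.3 0 9 0.84 9" --pt "-3.3 0 9 0.98 9" --pt "-3.3 0 9 1.12 9" --pt "-3.3 0 9 1.26 9" --pt "-3.3 0 9 1.38 9" --pt "-3.3 0 9 1.38 9"

```text
clock: 57.9
position: [0.5489, 0.1843, 0.3941]
ee_rot: [2.664, 1.659, 0.004]
force: [-0.5, -0.4, -0.1]
width: 0.982
```

```bash
python3 - <<'E'
from h import *
st();snap("wrist","w11")
f=lambda lo,hi,r:(lambda W:(W[...,2]>lo)&(W[...,2]<hi)&(np.hypot(W[...,0]-.581,W[...,1]-.185)<r))
rect("w11",f(.247,.285,.045),"bar")
P=rect("w11",f(.222,.245,.07),"cap")
P1=P[np.hypot(*(P[:,:2]-[.581,.185]).T)<.05];A=np.c_[P1[:,:2]-[.581,.185],np.ones(len(P1))];print(np.linalg.lstsq(A,P1[:,2],rcond=None)[0])
E
```

```text
t 57.9 p [0.5489 0.1843 0.3941] jaw -26.16 w 9.02 q [-0.81  0.31  0.53  1.56 -0.16  1.31 -0.71] F [-0.5 -0.4 -0.1]
bar 2018 mean [0.5828 0.1868 0.2565] rect [582.5 185.5] [16.7 63.9] 76.6 z [0.2546 0.257  0.2581]
cap 16289 mean [0.5838 0.1899 0.2295] rect [583.1 186.2] [125.7 127.8] 67.2 z [0.2285 0.2294 0.2303]
[0.00140792 0.00177007 0.22963751]
```

carry_out --pt "-3 2 3 0 9" --pt "-7 5 5 0 9" --pt "-11 8 5 0 9" --pt "-15 11 5 0 9" --pt "-19 15 5 0 9" --pt "-22 19 5 0 9" --pt "-22 24 5 0 9" --pt "-22 28 5 0 9" --pt "-24 32 5 0 9" --pt "-24 32 5 0 9" --pt "-24 32 5 0 9"

```text
clock: 59.05
position: [0.3082, 0.5051, 0.4433]
ee_rot: [2.667, 1.652, 0.003]
force: [0.5, -0.2, -0.6]
width: 0.981
```

```bash
python3 - <<'E'
from h import *
st();snap("top","t9");snap("scene","s9")
rect("t9",lambda W:(W[...,2]>.05)&(W[...,2]<.17)&(np.hypot(W[...,0]-.583,W[...,1]-.36)<.06),"bottle")
rect("t9",lambda W:(W[...,2]>.165)&(W[...,2]<.21)&(abs(W[...,1]-.193)<.03)&(W[...,0]<.489)&(W[...,0]>.40),"crank")
rect("t9",lambda W:(W[...,2]>.06)&(W[...,2]<.105)&(abs(W[...,1]+.058)<.058)&(W[...,0]<.463)&(W[...,0]>.40),"handle")
a=cv2.imread("pics/t9.png")[80:250,180:480];b=cv2.imread("pics/s9.png")
cv2.imwrite("pics/c9.png",np.vstack([cv2.resize(a,(500,283)),cv2.resize(b,(500,312))]))
E
```

```text
t 59.05 p [0.3082 0.5051 0.4433] jaw -26.46 w 9.0 q [-1.34  0.3   0.31  1.42 -0.09  1.43 -1.49] F [ 0.5 -0.2 -0.6]
bottle 390 mean [0.581  0.3584 0.1026] rect [584.4 363.8] [57.8 66.7] 73.5 z [0.0713 0.1004 0.1404]
crank 87 mean [0.4559 0.1922 0.1917] rect [456.3 192.3] [61.5  9.8] 1.4 z [0.1889 0.1918 0.1946]
handle 126 mean [ 0.4562 -0.0605  0.0873] rect [456.8 -58.3] [ 10.1 108.7] 0.5 z [0.0808 0.0874 0.0936]
```

View pics/c9.png

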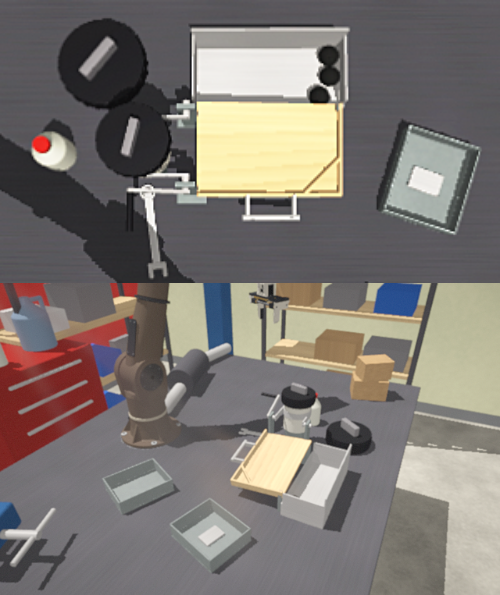

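```bash
python3 -c "
from cell import arm
print(arm.sign_off())"
```

```text
the job is handed in; nothing more can be done
None
```

The job is done and handed in at about 59 s of the 210 s allowed; the hand-in gave no verdict.

**What I did**
- I unscrewed the smaller cap in two strokes (about 7 rad) and set it aside on the bench.
- I cranked the canister fully over once and swung it back upright. Three balls and one plate came out. The top camera's depth then showed its floor bare, so I take it there was only one plate.
- I lifted the board so the balls rolled off, then lowered it again.
- I put the plate in the tray that was farthest at the start. That tray had been knocked about 5 cm during the run, so I measured its position again before placing the plate.
- I screwed the cap back on until about 1 N m resisted.

**Last checks**
- **Cap:** its top is level and at the same height as at the start (0.2296 m). Its grip bar ended about 55° further clockwise than at the start. The height did not change over that last part, so I think it only took up the thread's play.
- **Canister and board:** the crank and the board's handle are back at their starting positions.
- **Balls and plate:** the last pictures show three balls in the trough and the plate in the tray.
- **Bottle:** its measured position is within about 1 mm of the start.
- **Wrench:** it looks unmoved in the pictures, but I did not measure it.

No check failed. The two cameras differed by about 2 mm, which is within the calibration. I saw no sign of the grip slackening.

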